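# Hook the bore plug out of the cylinder block

## Task

One of the two cylinder bores of the finned engine block still has its steel dust plug with the wire loop down inside (the other holds only a piston). Take the hook with the T-handle from the tool rack, catch the plug's loop with it and draw the plug out of the bore, without touching the plug with the gripper. Set the plug down flat on the floor of the open wash tub while you still hold the hook, then let go and leave the hook in the tub with it.

Things in the scene. Friction and masses are not known exactly. Their poses are not given: they have to be found in the camera images.
- hook: T-handled hook. Handle bar 80 (x) x 20 (y) x 40 mm high; origin mid underside, z up. 6 mm shank from origin down to a 6 mm foot along +x: foot centre line 105 mm down, 22 mm long, end turned up (tip top 94 mm down, reach 25 mm). Hangs in a rack slot, handle resting on the 70 mm deep rack top 140 mm above bench, foot to robot's left; lifts straight up 110 mm. 100 mm beside it: round-handled pick.
- plug: Steel disc, diameter 80, 20 mm thick, 0.25 kg; origin: centre of underside, z up. On top an upright arch of 6 mm wire: legs at y = +-22 mm, level top bar along y at x = 0, bar centre 53 mm above origin; window under the bar 30 mm high (20 to 50 mm above origin), 38 wide, open along +-x. Loose on the bore's floor, 5 mm play all round; its x is within 40 degrees of the robot's y axis.
- block: Fixed finned aluminium cylinder block, 148 x 260 mm (x, y) over the fins, 120 high; origin: centre of underside, z up. Two upright bores, diameter 90 mm, at y = +56 and -56 mm, open at the top, floor 8 mm above the underside. One holds the plug (top of loop 56 mm below the block's top), the other a piston without loop.
- tub: Open steel wash tub, fixed: 180 x 170 mm (x, y), 125 mm high, walls and floor 5 mm thick. Origin: centre of its underside, z up.
There are look-alikes about, which are no part of the job. Leave any green or orange look-alike of the plug alone.

How it is judged:
On the way, in this order (a step that is already met when the one before it is completed fails the run):
1. the plug hangs on the hook, clear above the block's top face (z of plug in the frame of block above 0.12 m and contact force between hook and plug above 0.5 N), for 0.2 s.
2. the plug is set down in the tub while the gripper still holds the hook (x of plug in the frame of tub between -0.085 and 0.085 m and y of plug in the frame of tub between -0.08 and 0.08 m and z of plug in the frame of tub below 0.04 m and contact force between plug and tub above 0.5 N and contact force between the fingers and hook above 1 N), for 0.1 s.
At the end, for the whole second after the job is handed in: The plug lies on the tub's floor, loop up and flat to within 15 degrees, and the hook has been let go and rests in the tub, lying inside or leaning on its wall (the middle of its handle's underside inside the walls, or at most 40 mm beyond them and above 60 mm height; below 160 mm); both at rest (x of plug in the frame of tub between -0.075 and 0.075 m and y of plug in the frame of tub between -0.07 and 0.07 m and z of plug in the frame of tub below 0.03 m and angle between plug's own z axis and vertical below 0.26 rad and x of hook in the frame of tub between -0.13 and 0.13 m and y of hook in the frame of tub between -0.125 and 0.125 m and z of hook in the frame of tub below 0.16 m and (z of hook in the frame of tub above 0.06 m or (x of hook in the frame of tub between -0.09 and 0.09 m and y of hook in the frame of tub between -0.085 and 0.085 m)) and linear speed of each of plug, hook below 0.03 m/s); the robot touches nothing.
It fails at once if the gripper's fingers touch the plug (contact force between the fingers and plug above 1 N).
It also fails if it takes over 61 s, if anything falls off the work surface, if the arm or the gripper's body presses on something with over 40 N, if the wrist force passes 120 N, or if a joint passes its speed limit or range.

## Robot

A 7-joint arm with a two-finger parallel gripper is mounted at the origin on the work surface. World frame = base frame: x ahead of the robot, y to its left, z up, the work surface at z = 0. Lengths are in m, angles in rad, forces in N, time in s.
With the tool pointing down it reaches from about 0.35 to 0.9 m from the base axis. Payload 19.9 kg.
Tool frame: the origin (TCP) lies on the centre line of the jaws, within the pads' length; the fingertips stand 8 mm ahead of it and the grasp point (between the pads) lies 11 mm behind it; z points along the fingers, y is the direction in which the jaws open and shut (so a half turn about z gives the same grasp; the last joint's range is limited). The gripper opens to 94 mm and grips with 3 to 60 N. Pads are 16 mm wide; open, the fingers measure 119 mm over their backs; the gripper's body (75 mm by 177 mm) begins 78 mm behind the grasp point.
Start: joints at [-1.266, 0.417, -0.01, 1.614, 0.005, 1.111, -0.053], TCP at [0.212, 0.588, 0.213] pointing down, gripper open.
Joint ranges: [-2.81, 2.81], [-0.39, 2.02], [-1.27, 1.25], [0.06, 2.57], [-1.19, 4.33], [0.19, 2], [-2.82, 2.82]. Speed limits (rad/s): [1.89, 1.89, 2.39, 2.39, 3.01, 3.01, 3.01].

## Interface

Orientations are given as a unit quaternion [x, y, z, w].
In Python, from bench import state, snapshot, get_calibration, job_done gives the robot as it stands. The module is installed in compiled form; this text tells all that it offers.
- The arm moves only by the shell command python3 -m handwheel 'ROWS' [FORCE]. ROWS is JSON, a list of rows, each an object of numbers: "x", "y", "z": the shift along the world's x, y, z in cm; "ax", "ay", "az": the turn, a rotation vector about the world's x, y, z in rad; "hand": the gripper's target within -1 to 1 (fully open at 1, half-way at 0, shut at -1). A call has 1 to 10 rows; each row is the pose to reach, as a shift and turn from the pose commanded when the call began; what a row does not reach only later rows make up. A row lasts 1/10 s, in which the tool goes at most 50 mm and 8.59 degrees, less where a joint would pass 70% of its speed; a pose out of reach is approached as far as the arm can. A call with a gripper value outside its range is refused whole. The fingers move at their own pace and stop on an object; FORCE is the grip in N (left out, the last holds). Time passes only in rows, so rows that repeat a pose let the fingers close. It gives the time, the measured TCP pose, the force and the opening at its end, in the units of the state.
- state(): the state, without advancing time (a new reading comes with each control period).
- snapshot(name): name is "scene" or "top" or "wrist"; returns the picture (384x512x3 uint8, red, green, blue); there is no depth.
- get_calibration(name): a dict with "fx", "fy", "cx", "cy" (pixels), "R" (3x3) and "t" (3): a world point X has camera coordinates R X + t; the wrist camera has in their place "mount" (4x4, takes a point from camera to tool coordinates, whose origin is the TCP and whose axes are the flange's). Camera axes: x right, y down, z forward; pixel columns grow to the right and rows downward; lengths in m; the calibration is good to about 2 mm. A picture is of the moment at which its call begins: read the wrist's pose just before it. get_calibration takes no time and is no camera call.
- job_done(): hands the job in, once; it reports no verdict.
The state is a dict: "clock": time; "joint_positions": joint angles; "qd": joint speeds; "effort": joint torques, N m; "tcp_pos": TCP position; "eef_rot": TCP orientation; "contact_force": force on the tool from outside, world axes, zero at the start; "wrist_torque": the same for the moment, N m; "gripper_width": opening from 0.0 (shut) to 1.0 (fully open).
Only numpy, scipy, OpenCV 4.12 (cv2) and the standard library are available. Lean on these libraries where they do the work, as an engineer would, in place of code of your own. Each camera call takes 0.05 s, during which the arm holds its last target.

## Working session

There is one attempt and no reset: what is moved stays moved. The work goes in short steps, Python scripts to look and compute and a shell command to move; the robot and the scene stay as the last step left them, time stands still between calls to the robot, and variables do not carry over. Pictures are saved under pics/ and viewed, and the job is handed in when it is done.

```bash
mkdir -p pics; ls
python3 - <<'E'
from bench import *
import cv2,numpy as np
print(state())
for n in ["scene","top","wrist"]:
    im=snapshot(n); cv2.imwrite(f"pics/{n}0.png",cv2.resize(im[:,:,::-1],(800,600),interpolation=cv2.INTER_CUBIC)); np.save(f"pics/{n}0.npy",im)
    print(n,get_calibration(n))
print(state()["clock"])
E
```

```text
pics
{'clock': 0.0, 'joint_positions': array([-1.26548363,  0.41798702, -0.01032308,  1.61417442,  0.00474441,
        1.11069556, -0.05297158]), 'qd': array([-0.00059376, -0.00082343,  0.00050185, -0.0005912 ,  0.00027301,
        0.0015251 , -0.00177741]), 'effort': array([-3.33184515e-03, -8.51253462e+01,  6.37069065e-01, -4.25987220e+01,
       -4.88847925e-02,  1.86603691e-02,  1.21757157e-04]), 'tcp_pos': array([0.21232547, 0.58743568, 0.21281696]), 'eef_rot': array([ 1.72501755e-01,  9.85009015e-01, -6.19106147e-04, -4.56349001e-05]), 'contact_force': array([0.99487166, 0.01877384, 0.67254517]), 'wrist_torque': array([ 0.01883062, -0.00047365, -0.07325156]), 'gripper_width': 1.0035181654735426}
scene {'fx': 398.07091949866924, 'fy': 398.07091949866924, 'cx': 261.97091982148777, 'cy': 187.93793817023047, 'R': array([[-0.12655919,  0.99195819,  0.0013134 ],
       [ 0.75125416,  0.09671337, -0.65288874],
       [-0.64776536, -0.08164237, -0.75745268]]), 't': array([ 0.04002486, -0.30495951,  1.54514661])}
top {'fx': 407.44387377852235, 'fy': 407.44387377852235, 'cx': 260.06228650501055, 'cy': 183.21547450303805, 'R': array([[ 0.00543524, -0.99987475, -0.01486429],
       [-0.99304156, -0.00364823, -0.11770791],
       [ 0.11763893,  0.01540063, -0.99293701]]), 't': array([0.02719732, 0.49305096, 1.02212103])}
wrist {'fx': 296.71999773631586, 'fy': 296.71999773631586, 'cx': 258.1219045711073, 'cy': 194.00057760534847, 'mount': array([[ 1.05705698e-03, -9.73491902e-01, -2.28719038e-01,
         6.57639287e-02],
       [ 9.99999434e-01,  1.05601217e-03,  1.26955239e-04,
        -3.23501962e-04],
       [ 1.17940192e-04, -2.28719043e-01,  9.73492468e-01,
        -1.71213637e-01],
       [ 0.00000000e+00,  0.00000000e+00,  0.00000000e+00,
         1.00000000e+00]])}
0.15
```

View pics/scene0.png

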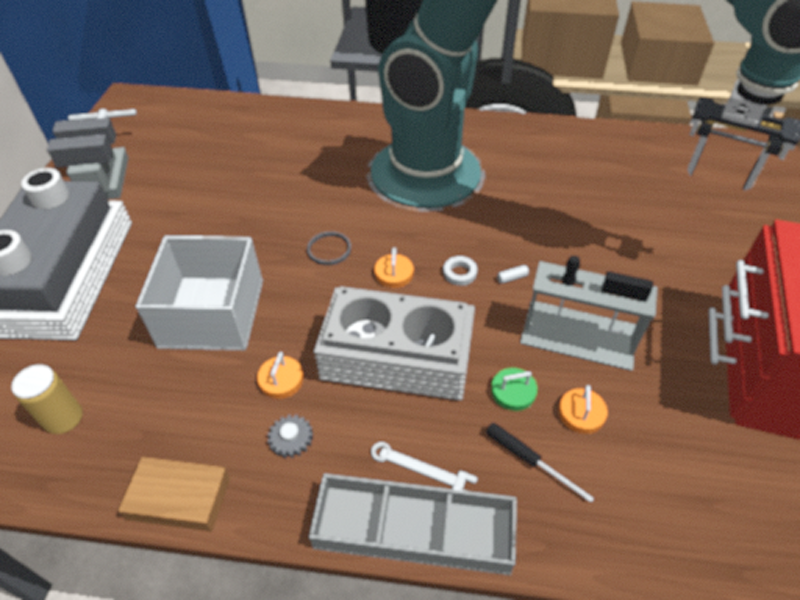

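View pics/top0.png

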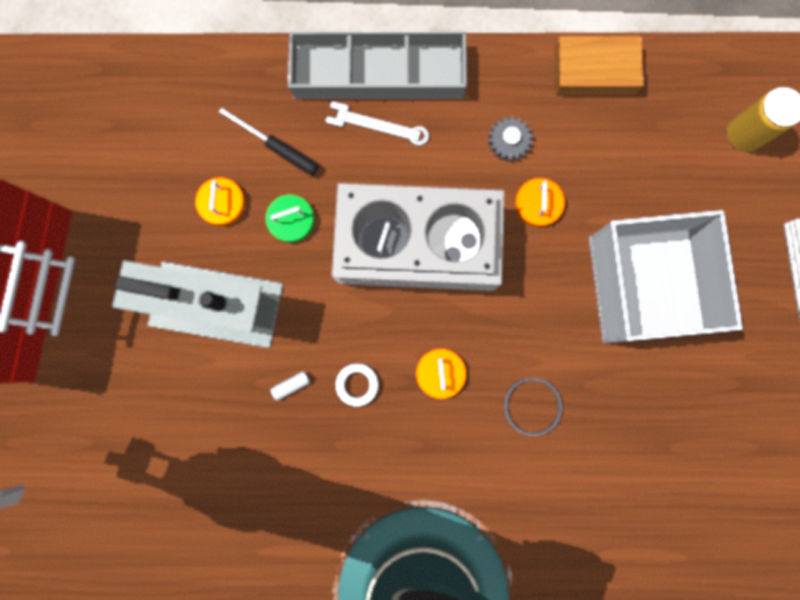

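View pics/wrist0.png

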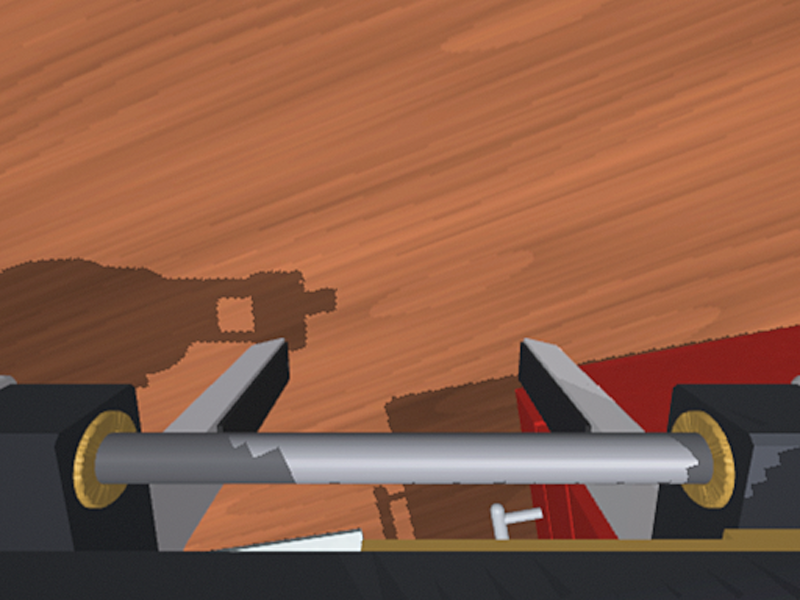

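The scene and top views show:
- The loop sits in the block's left (+y) bore, around top (385,238) of 800x600. The piston is in the other bore.
- The T-handle is the dark bar at the rack's far-left end, top (148,287).
- The tub is at top (668,275).

Next I'll zoom in and measure.

```bash
cat > h.py <<'E'
import numpy as np, cv2
from bench import *
from scipy.spatial.transform import Rotation as Rn
C={n:get_calibration(n) for n in ["scene","top","wrist"]}
def cam(n,st=None):
    c=C[n]
    if n!="wrist": return c, np.array(c["R"]),np.array(c["t"])
    T=np.eye(4);T[:3,:3]=Rn.from_quat(st["eef_rot"]).as_matrix();T[:3,3]=st["tcp_pos"]
    M=T@np.array(c["mount"]); R=M[:3,:3].T; return c,R,-R@M[:3,3]
def ray(n,uv,st=None):
    c,R,t=cam(n,st); d=R.T@np.array([(uv[0]-c["cx"])/c["fx"],(uv[1]-c["cy"])/c["fy"],1.]); return -R.T@t,d/np.linalg.norm(d)
def plane(n,uv,z,st=None):
    o,d=ray(n,uv,st); return o+d*(z-o[2])/d[2]
def tri(rays):
    A=np.zeros((3,3));b=np.zeros(3)
    for o,d in rays:
        P=np.eye(3)-np.outer(d,d);A+=P;b+=P@o
    X=np.linalg.solve(A,b); return X,[np.linalg.norm((np.eye(3)-np.outer(d,d))@(X-o)) for o,d in rays]
def proj(n,X,st=None):
    c,R,t=cam(n,st);p=R@np.array(X)+t; return np.array([c["fx"]*p[0]/p[2]+c["cx"],c["fy"]*p[1]/p[2]+c["cy"]])
def crop(im,x0,y0,x1,y1,name,s=None):
    s=s or min(800/(x1-x0),600/(y1-y0)); a=cv2.resize(im[y0:y1,x0:x1,::-1],None,fx=s,fy=s,interpolation=cv2.INTER_CUBIC); cv2.imwrite("pics/"+name,a)
E
python3 - <<'E'
from h import *
for n,b in [("top",[60,160,190,230]),("scene",[330,160,430,235]),("top",[205,110,330,190]),("scene",[200,180,310,260])]:
    im=np.load(f"pics/{n}0.npy"); crop(im,*b,f"c_{n}_{b[0]}.png",6)
E
python3 - <<'E'
import cv2,numpy as np
a=[cv2.imread(f"pics/{f}") for f in ["c_top_60.png","c_scene_330.png","c_top_205.png","c_scene_200.png"]]
print([x.shape for x in a])
E
```

```text
[(420, 780, 3), (450, 600, 3), (480, 750, 3), (480, 660, 3)]
```

View pics/c_top_60.png

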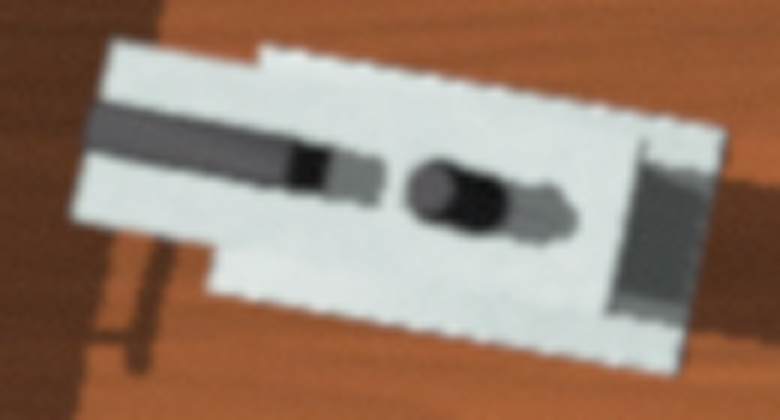

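View pics/c_scene_330.png

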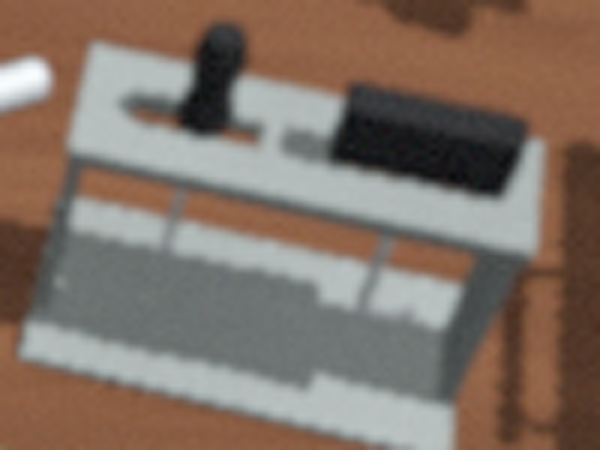

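View pics/c_top_205.png

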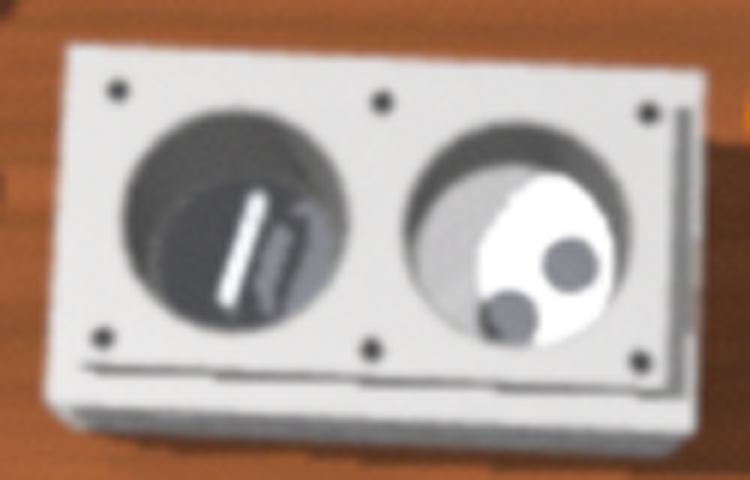

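View pics/c_scene_200.png

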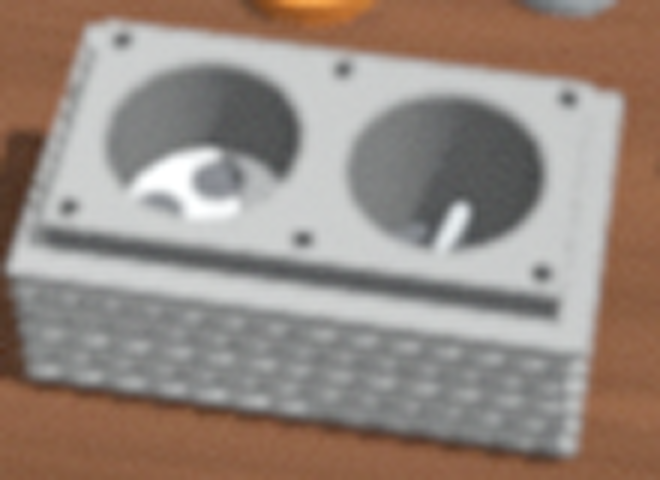

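The top view crop shows the handle's top face from (90,103) to (298,188) in crop pixels, and the scene crop shows it from (352,88) to (527,122). The loop bar is in the left bore: top crop (257,192) to (228,305). I'll triangulate the handle, block top, bore rim, bar and tub.

Run:
```python
from h import *
T=np.load("pics/top0.npy");S=np.load("pics/scene0.npy")
q=lambda p,o:(np.array(p)+.5)/6-.5+np.array(o)
ot,os=(60,160),(330,160)
print("handle top corners:")
for a,b in [((292,188),(352,88)),((84,152),(527,122))]:
    X,r=tri([ray("top",q(a,ot)),ray("scene",q(b,os))]);print(X.round(4),np.round(r,4))
# handle top face via mask, plane z
g=T.astype(int); sub=g[160:230,60:190].max(2)
for p in [(90,103),(298,135),(292,188),(84,152)]: print(plane("top",q(p,ot),.18).round(4))
print("rack top corners, top/scene")
for a,b in [((112,40),(545,250)),((75,220),(545,140)),((720,130),(75,150)),((680,370),(92,42))]:
    X,r=tri([ray("top",q(a,ot)),ray("scene",q(b,os))]);print(a,X.round(4),np.round(r,4))
ob,oc=(205,110),(200,180)
print("block screw holes")
for a,b in [((118,90),(542,272)),((382,101),(303,239)),((648,112),(69,207)),((102,338),(568,98)),((371,350),(343,68)),((641,362),(122,40))]:
    X,r=tri([ray("top",q(a,ob)),ray("scene",q(b,oc))]);print(X.round(4),np.round(r,4))
# bore ellipse fits: rim pts by hand
for pts in [[(236,107),(124,218),(348,222),(180,132),(300,140),(150,290),(310,300),(236,331)],[(518,121),(404,232),(631,238),(517,348),(440,150),(600,160)]]:
    P=np.array([plane("top",q(p,ob),.12)[:2] for p in pts]); A=np.c_[2*P,np.ones(len(P))]; s=np.linalg.lstsq(A,(P**2).sum(1),rcond=None)[0]; print("bore",s[:2].round(4),np.sqrt(s[2]+s[0]**2+s[1]**2))
print("bar top ends z=.064"); e=[plane("top",q(p,ob),.063) for p in [(257,192),(228,305)]]; print(e, np.mean(e,0))
e=e[0]-e[1];print(np.linalg.norm(e),np.degrees(np.arctan2(e[1],e[0])))
X,r=tri([ray("top",q((228,305),ob)),ray("scene",q((463,203),oc))]);print(X,r,'wrong-end check')
X,r=tri([ray("top",q((257,192),ob)),ray("scene",q((463,203),oc))]);print(X,r)
crop(T,370,125,490,225,"tub_t.png",6);crop(S,80,140,180,230,"tub_s.png",6)
```

```text
handle top corners:
[0.4575 0.3665 0.1711] [0.0004 0.0004]
[0.4705 0.4432 0.1735] [0.0013 0.0013]
[0.4881 0.4404 0.18  ]
[0.4764 0.3621 0.18  ]
[0.4567 0.3634 0.18  ]
[0.4697 0.4415 0.18  ]
rack top corners, top/scene
(112, 40) [0.518  0.4525 0.1411] [0.0006 0.0006]
(75, 220) [0.448  0.4631 0.1385] [0.0002 0.0002]
(720, 130) [0.4837 0.2306 0.136 ] [0.0154 0.0154]
(680, 370) [0.3913 0.2454 0.1148] [0.0126 0.0126]
block screw holes
[0.6238 0.1138 0.1195] [0.001 0.001]
[0.6196 0.008  0.1194] [0.0012 0.0012]
[ 0.6153 -0.098   0.1192] [0.0011 0.0011]
[0.5235 0.1182 0.1189] [0.0015 0.0015]
[0.519  0.0121 0.119 ] [0.0011 0.0011]
[ 0.5146 -0.0942  0.1184] [0.001 0.001]
bore [0.5703 0.0673] 0.04390085841409453
bore [ 0.5654 -0.0444] 0.04528851714795176
bar top ends z=.064
[array([0.59484449, 0.06148446, 0.063     ]), array([0.54652505, 0.07321146, 0.063     ])] [0.57068477 0.06734796 0.063     ]
0.04972213547649615 -13.641775327323922
[0.54688718 0.07263691 0.06135191] [np.float64(0.0006757778802802682), np.float64(0.0006757778802802754)] wrong-end check
[0.58388516 0.06678859 0.10898201] [np.float64(0.007528464841021807), np.float64(0.007528464841021747)]
```

View pics/tub_t.png

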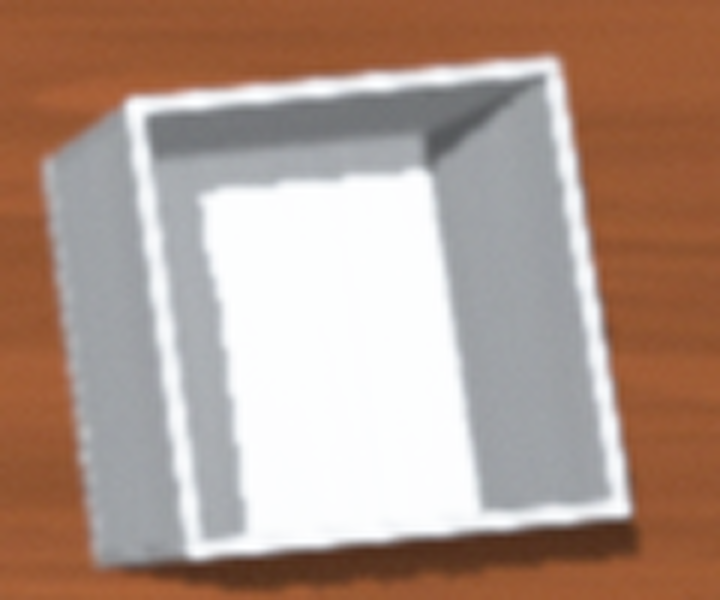

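View pics/tub_s.png

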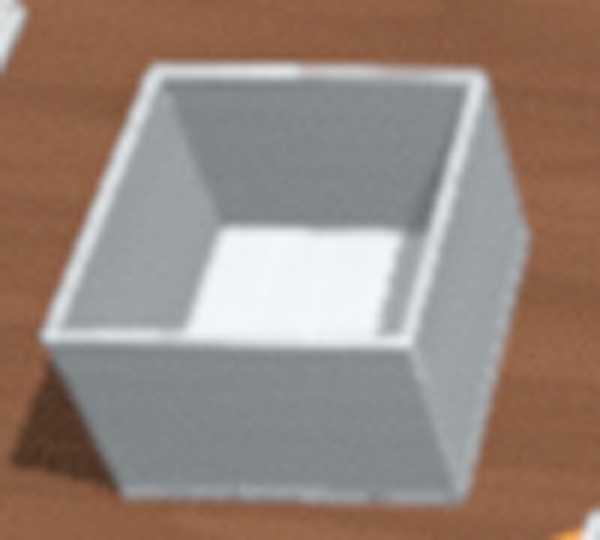

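Run:
```python
from h import *
T=np.load("pics/top0.npy");S=np.load("pics/scene0.npy")
q=lambda p,o:(np.array(p)+.5)/6-.5+np.array(o)
a,b=(370,125),(80,140)
print("tub rim outer corners")
P=[]
for u,v in [((128,100),(45,340)),((557,60),(408,345)) ]: pass
# top: TL=(+x,+y) -> scene near right ; TR=(+x,-y) -> scene near left; BR=(-x,-y)-> scene far-left; BL -> far right
for u,v in [((128,100),(412,346)),((557,60),(43,340)),((632,516),(148,66)),((190,557),(487,74))]:
    X,r=tri([ray("top",q(u,a)),ray("scene",q(v,b))]);print(X.round(4),np.round(r,4));P.append(plane("top",q(u,a),.125))
P=np.array(P);print(P.round(4),P.mean(0)); 
for i in range(4): d=P[i]-P[(i+1)%4]; print(np.linalg.norm(d),np.degrees(np.arctan2(d[1],d[0])))
X=tri([ray("top",(np.array((20,245))+.5)*.64-.5),ray("scene",(np.array((745,265))+.5)*.64-.5)]);print("cab handle",X)
crop(T,0,100,130,260,"cab_t.png",None);crop(S,430,120,512,290,"cab_s.png",3.5)
```

```text
tub rim outer corners
[ 0.5831 -0.2817  0.1227] [0.0004 0.0004]
[ 0.6001 -0.4519  0.1209] [0.0008 0.0008]
[ 0.4204 -0.4722  0.1211] [0.0018 0.0018]
[ 0.4035 -0.3003  0.1211] [0.0005 0.0005]
[[ 0.5825 -0.2806  0.125 ]
 [ 0.5989 -0.449   0.125 ]
 [ 0.4198 -0.4682  0.125 ]
 [ 0.4033 -0.2985  0.125 ]] [ 0.50112597 -0.37407578  0.125     ]
0.16924983740666666 95.55820126946072
0.18012396284194326 6.121879194741606
0.17049300744776252 -84.42671047343248
0.18016091994741087 -174.27360326661275
cab handle (array([0.51722929, 0.536622  , 0.27144966]), [np.float64(0.00989409070891996), np.float64(0.009894090708919933)])
```

View pics/cab_t.png

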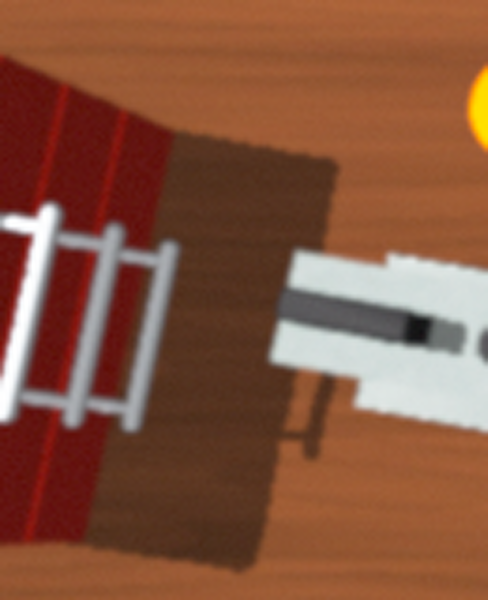

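View pics/cab_s.png

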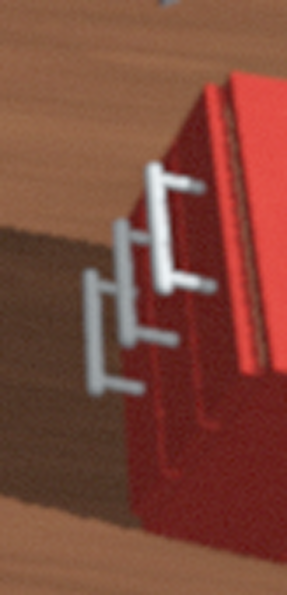

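Measured so far:
- **Tub:** centre (0.501, -0.374).
- **Bar:** centre about (0.571, 0.067), with the plug's x heading at about 76.4°.
- **Hook:** at (0.473, 0.402), heading about 80.5°.

The cabinet is tall at y > 0.5, so I'll move away from it (-y) first, then forward over the hook.

```bash
python3 -m handwheel '[{"y":-5,"z":4,"az":-0.14},{"y":-10,"z":6,"az":-0.28},{"y":-15,"z":6,"az":-0.42},{"y":-18.6,"z":6,"az":-0.56},{"y":-18.6,"x":5,"z":6,"az":-0.7},{"y":-18.6,"x":10,"z":6,"az":-0.84},{"y":-18.6,"x":15,"z":6,"az":-0.98},{"y":-18.6,"x":20,"z":6,"az":-1.12},{"y":-18.6,"x":24,"z":6,"az":-1.26},{"y":-18.6,"x":26,"z":6,"az":-1.388}]'
python3 -m handwheel '[{},{"hand":1},{"hand":1}]'
python3 - <<'E'
from h import *
s=state();im=snapshot("wrist");np.save("pics/w1.npy",im);import pickle;pickle.dump(s,open("pics/w1.pkl","wb"))
crop(im,0,0,512,384,"w1.png");print(s["clock"],s["tcp_pos"],s["eef_rot"],s["joint_positions"])
E
```

```text
0.15 [0.21236171 0.58753941 0.21298536] [ 1.72543319e-01  9.85001826e-01 -4.51896852e-04 -3.78002426e-05] [-1.26546056  0.41784054 -0.0103267   1.61399123  0.00471624  1.11069135
 -0.05302289]invalid input
invalid input
```

View pics/w1.png

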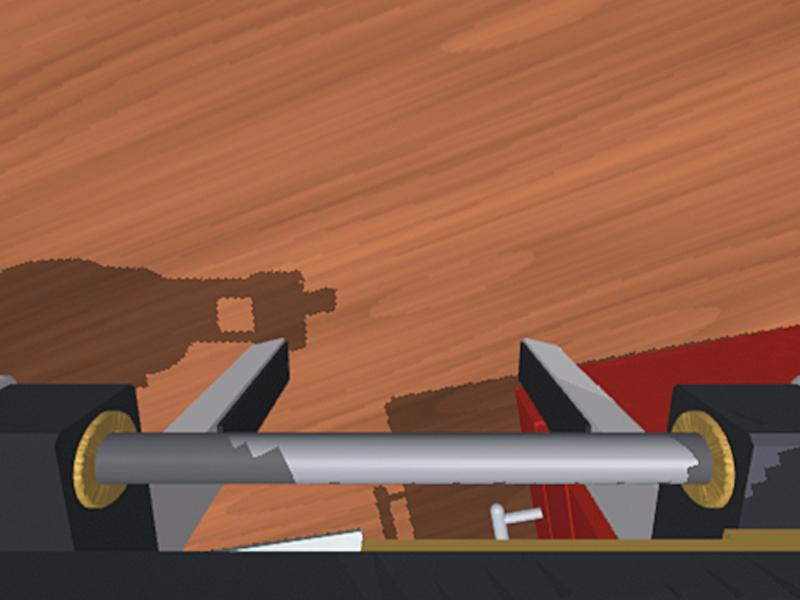

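The call was refused, probably because each row needs every field. I'll give them all.

```bash
python3 -m handwheel '[{"x":0,"y":-5,"z":4,"ax":0,"ay":0,"az":-0.14,"hand":1},{"x":0,"y":-10,"z":6,"ax":0,"ay":0,"az":-0.28,"hand":1},{"x":0,"y":-15,"z":6,"ax":0,"ay":0,"az":-0.42,"hand":1},{"x":0,"y":-18.6,"z":6,"ax":0,"ay":0,"az":-0.56,"hand":1},{"x":5,"y":-18.6,"z":6,"ax":0,"ay":0,"az":-0.7,"hand":1},{"x":10,"y":-18.6,"z":6,"ax":0,"ay":0,"az":-0.84,"hand":1},{"x":15,"y":-18.6,"z":6,"ax":0,"ay":0,"az":-0.98,"hand":1},{"x":20,"y":-18.6,"z":6,"ax":0,"ay":0,"az":-1.12,"hand":1},{"x":24,"y":-18.6,"z":6,"ax":0,"ay":0,"az":-1.26,"hand":1},{"x":26,"y":-18.6,"z":6,"ax":0,"ay":0,"az":-1.388,"hand":1}]'
```

```text
clock: 1.2
tcp_pos: [0.4756, 0.4005, 0.2729]
eef_rot: [0.765, 0.644, -0.0, 0.001]
contact_force: [-1.1, -0.2, 0.4]
gripper_width: 0.997
```

```bash
cat > look.py <<'E'
from h import *
import sys,pickle
n,name=sys.argv[1:3]
s=state();im=snapshot(n);np.save(f"pics/{name}.npy",im);pickle.dump(s,open(f"pics/{name}.pkl","wb"))
b=[int(v) for v in sys.argv[3:7]] if len(sys.argv)>3 else [0,0,512,384]
crop(im,*b,name+".png")
R=Rn.from_quat(s["eef_rot"]).as_matrix()
print(round(s["clock"],2),s["tcp_pos"].round(4),"y-head",np.degrees(np.arctan2(R[1,1],R[0,1])).round(2),"z",R[:,2].round(4),"q",s["joint_positions"].round(2),"F",s["contact_force"].round(1),s["gripper_width"].round(3))
E
python3 look.py wrist w1
```

```text
Traceback (most recent call last):
  File "look.py", line 8, in <module>
    print(round(s["clock"],2),s["tcp_pos"].round(4),"y-head",np.degrees(np.arctan2(R[1,1],R[0,1])).round(2),"z",R[:,2].round(4),"q",s["joint_positions"].round(2),"F",s["contact_force"].round(1),s["gripper_width"].round(3))
                                                                                                                                                                                                  ^^^^^^^^^^^^^^^^^^^^^^^^
AttributeError: 'float' object has no attribute 'round'
```

View pics/w1.png

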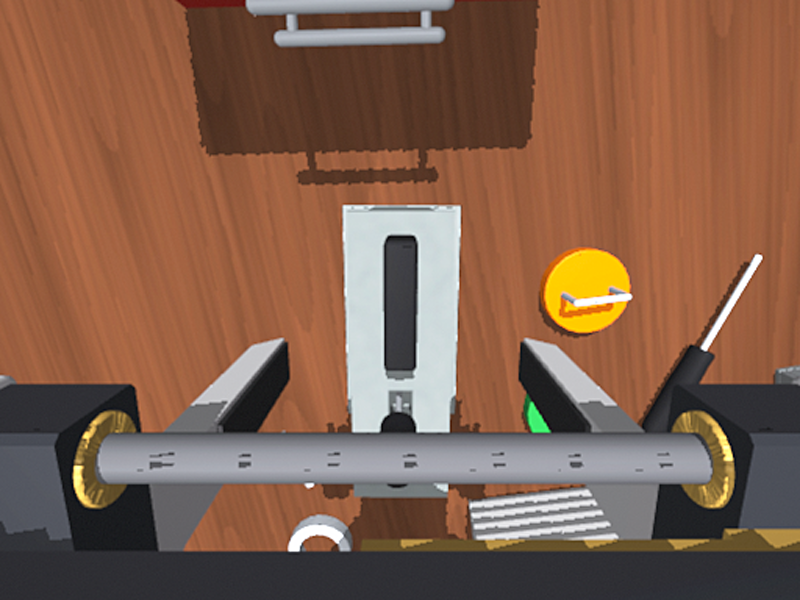

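The wrist view shows the handle bar upright between the jaws: far edge at (400,237), near edge at (400,371), about 32 px wide. It's well aligned. I'll compute its centre and height.

```bash
sed -i 's/s\["gripper_width"\].round(3)/round(float(s["gripper_width"]),3)/' look.py
python3 - <<'E'
from h import *
import pickle
im=np.load("pics/w1.npy");s=pickle.load(open("pics/w1.pkl","rb"))
m=(im.max(2)<95).astype(np.uint8); m[:140]=0;m[243:]=0;m[:,:225]=0;m[:,290:]=0
n,l,st,c=cv2.connectedComponentsWithStats(m); i=1+st[1:,4].argmax(); print(st[i])
crop(im,215,140,300,245,"w1c.png",5)
k=.64
Tq=lambda p:(np.array(p)+.5)/6-.5+np.array((60,160))
for p,t in [((384.5,238),(84,152)),((417,238),(90,103)),((385.5,371),(292,188)),((415.5,371),(298,135))]:
    u=(np.array(p)+.5)*k-.5
    print(plane("wrist",u,.18,s).round(4), tri([ray("wrist",u,s),ray("top",Tq(t))]))
print(s["tcp_pos"],Rn.from_quat(s["eef_rot"]).as_matrix().round(4))
E
```

```text
[ 246  151   21   87 1761]
[0.4722 0.4432 0.18  ] (array([0.47108287, 0.44310616, 0.17613173]), [np.float64(0.000950305206270596), np.float64(0.0009503052062705018)])
[0.4903 0.44   0.18  ] (array([0.48921606, 0.44025137, 0.179824  ]), [np.float64(0.0011580679317962758), np.float64(0.0011580679317963426)])
[0.4584 0.3642 0.18  ] (array([0.45751585, 0.36379696, 0.17848603]), [np.float64(0.0007400157876461055), np.float64(0.0007400157876461473)])
[0.4763 0.3611 0.18  ] (array([0.47629252, 0.36161927, 0.18129363]), [np.float64(7.704396662170844e-05), np.float64(7.704396662154646e-05)])
[0.47557647 0.40052161 0.27286377] [[ 1.715e-01  9.852e-01  6.000e-04]
 [ 9.852e-01 -1.715e-01 -1.200e-03]
 [-1.100e-03  8.000e-04 -1.000e+00]]
```

View pics/w1c.png

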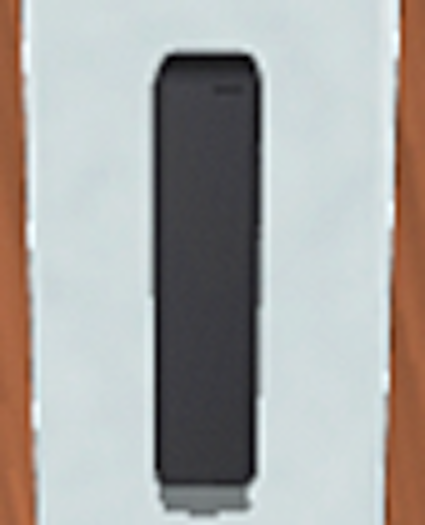

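Handle centre is (0.474, 0.402), top at about 0.179, heading 80.1° (tool x is also 80.1°). I'll go down 11.8 cm and grip.

```bash
python3 -m handwheel '[{"x":-0.1,"y":0.15,"z":-4,"ax":0,"ay":0,"az":0,"hand":1},{"x":-0.1,"y":0.15,"z":-8,"ax":0,"ay":0,"az":0,"hand":1},{"x":-0.1,"y":0.15,"z":-10.5,"ax":0,"ay":0,"az":0,"hand":1},{"x":-0.1,"y":0.15,"z":-11.8,"ax":0,"ay":0,"az":0,"hand":1},{"x":-0.1,"y":0.15,"z":-11.8,"ax":0,"ay":0,"az":0,"hand":1}]' 40
python3 look.py wrist w2
```

```text
clock: 1.75
tcp_pos: [0.4709, 0.4029, 0.1542]
eef_rot: [0.763, 0.647, -0.001, 0.0]
contact_force: [-0.1, 0.0, 0.4]
gripper_width: 1.0
1.75 [0.4709 0.4029 0.1542] y-head -9.39 z [-0.0017 -0.0017 -1.    ] q [-1.    0.48  0.32  1.69 -0.18  1.   -0.78] F [-0.1  0.   0.4] 1.0
```

View pics/w2.png

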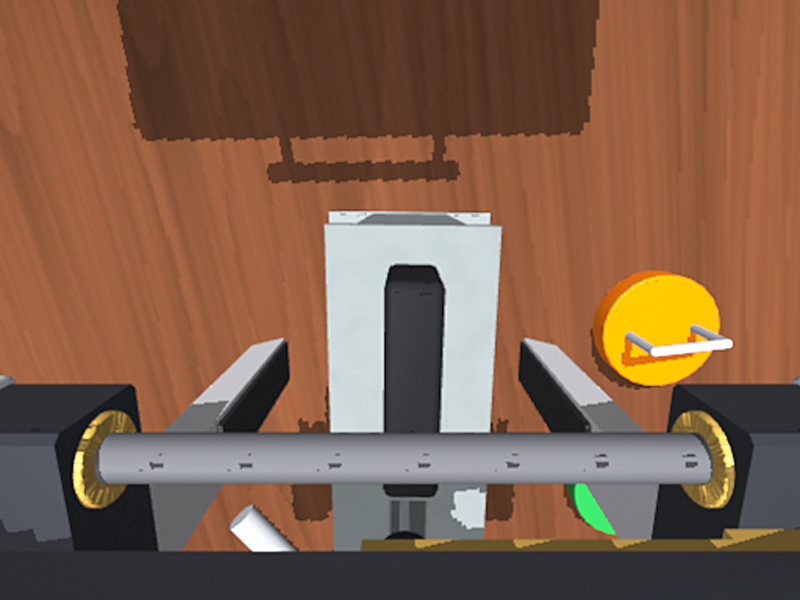

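The jaws straddle the bar, but the bar is about 3 mm to one side. I'll correct +3 mm in x and close.

```bash
python3 -m handwheel '[{"x":0.3,"y":-0.1,"z":0,"ax":0,"ay":0,"az":0,"hand":1},{"x":0.3,"y":-0.1,"z":0,"ax":0,"ay":0,"az":0,"hand":-0.3},{"x":0.3,"y":-0.1,"z":0,"ax":0,"ay":0,"az":0,"hand":-1},{"x":0.3,"y":-0.1,"z":0,"ax":0,"ay":0,"az":0,"hand":-1},{"x":0.3,"y":-0.1,"z":0,"ax":0,"ay":0,"az":0,"hand":-1},{"x":0.3,"y":-0.1,"z":0,"ax":0,"ay":0,"az":0,"hand":-1},{"x":0.3,"y":-0.1,"z":0,"ax":0,"ay":0,"az":0,"hand":-1}]' 45
python3 -m handwheel '[{"x":0,"y":0,"z":0,"ax":0,"ay":0,"az":0,"hand":-1},{"x":0,"y":0,"z":0,"ax":0,"ay":0,"az":0,"hand":-1},{"x":0,"y":0,"z":1,"ax":0,"ay":0,"az":0,"hand":-1},{"x":0,"y":0,"z":3,"ax":0,"ay":0,"az":0,"hand":-1},{"x":0,"y":0,"z":5,"ax":0,"ay":0,"az":0,"hand":-1}]' 45
```

```text
clock: 2.5
tcp_pos: [0.4744, 0.4023, 0.1554]
eef_rot: [0.763, 0.647, -0.0, -0.0]
contact_force: [0.3, -0.1, -0.0]
gripper_width: 0.527
clock: 3.0
tcp_pos: [0.4743, 0.4021, 0.2065]
eef_rot: [0.763, 0.647, -0.0, 0.0]
contact_force: [0.1, -0.8, -1.0]
gripper_width: 0.205
```

The jaws stopped at 0.205 (19.3 mm), but they were still closing when I began the lift. I'll check where the grip sits.

```bash
python3 look.py wrist w3;python3 look.py scene s3 320 80 450 210
```

```text
3.0 [0.4743 0.4021 0.2065] y-head -9.4 z [-3.e-04 -3.e-04 -1.e+00] q [-1.01  0.43  0.34  1.64 -0.16  1.1  -0.79] F [ 0.1 -0.8 -1. ] 0.205
3.05 [0.4755 0.403  0.2101] y-head -9.41 z [ 0.0027  0.0027 -1.    ] q [-1.01  0.43  0.34  1.63 -0.16  1.1  -0.79] F [1.5 1.9 2. ] 0.205
```

View pics/w3.png

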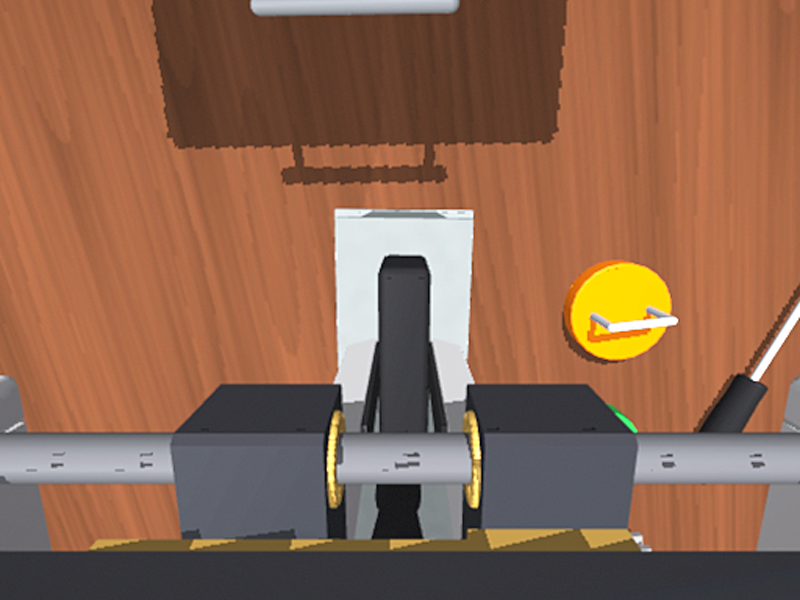

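View pics/s3.png

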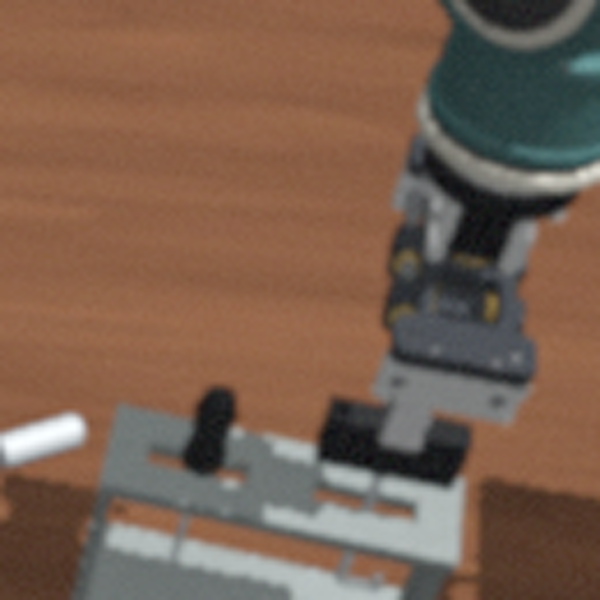

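The hook is lifted and straight in the jaws, but the grip is higher on the handle than planned (apparent width 52 px vs 58 px, so roughly 15 mm). That gives extra finger clearance in the tub, so I'll keep it. I'll finish the lift and measure the hook relative to the TCP.

```bash
python3 -m handwheel '[{"x":0,"y":0,"z":3,"ax":0,"ay":0,"az":0,"hand":-1},{"x":0,"y":0,"z":6,"ax":0,"ay":0,"az":0,"hand":-1},{"x":0,"y":0,"z":9,"ax":0,"ay":0,"az":0,"hand":-1},{"x":0,"y":0,"z":12,"ax":0,"ay":0,"az":0,"hand":-1},{"x":0,"y":0,"z":14,"ax":0,"ay":0,"az":0,"hand":-1}]'
python3 -m handwheel '[{"x":2,"y":-4,"z":0,"ax":0,"ay":0,"az":-0.06,"hand":-1},{"x":4,"y":-9,"z":0,"ax":0,"ay":0,"az":-0.06,"hand":-1},{"x":5,"y":-13,"z":0,"ax":0,"ay":0,"az":-0.06,"hand":-1},{"x":6,"y":-17,"z":0,"ax":0,"ay":0,"az":-0.06,"hand":-1},{"x":6,"y":-18,"z":0,"ax":0,"ay":0,"az":-0.06,"hand":-1},{"x":6,"y":-18,"z":0,"ax":0,"ay":0,"az":-0.06,"hand":-1},{"x":6,"y":-18,"z":0,"ax":0,"ay":0,"az":-0.06,"hand":-1},{"x":6,"y":-18,"z":0,"ax":0,"ay":0,"az":-0.06,"hand":-1}]'
python3 look.py wrist w4;python3 look.py scene s4 260 50 400 220;python3 look.py top t4 100 60 260 180
```

```text
clock: 3.6
tcp_pos: [0.4746, 0.4023, 0.3471]
eef_rot: [0.763, 0.647, 0.001, -0.0]
contact_force: [0.7, -0.4, -1.1]
gripper_width: 0.208
clock: 4.4
tcp_pos: [0.5339, 0.224, 0.3451]
eef_rot: [0.781, 0.625, -0.0, -0.0]
contact_force: [-0.2, -0.8, -1.1]
gripper_width: 0.203
4.4 [0.5339 0.224  0.3451] y-head -12.7 z [-6.e-04  0.e+00 -1.e+00] q [-0.81  0.26  0.45  1.57 -0.11  1.34 -0.57] F [-0.2 -0.8 -1.1] 0.203
4.45 [0.534  0.2239 0.3451] y-head -12.71 z [-5.e-04 -0.e+00 -1.e+00] q [-0.81  0.26  0.45  1.57 -0.11  1.34 -0.57] F [-0.3 -0.6 -1.1] 0.206
4.5 [0.5341 0.2236 0.3451] y-head -12.73 z [-5.e-04 -2.e-04 -1.e+00] q [-0.81  0.26  0.45  1.57 -0.11  1.34 -0.57] F [ 1.  -0.8 -1.1] 0.208
```

View pics/w4.png

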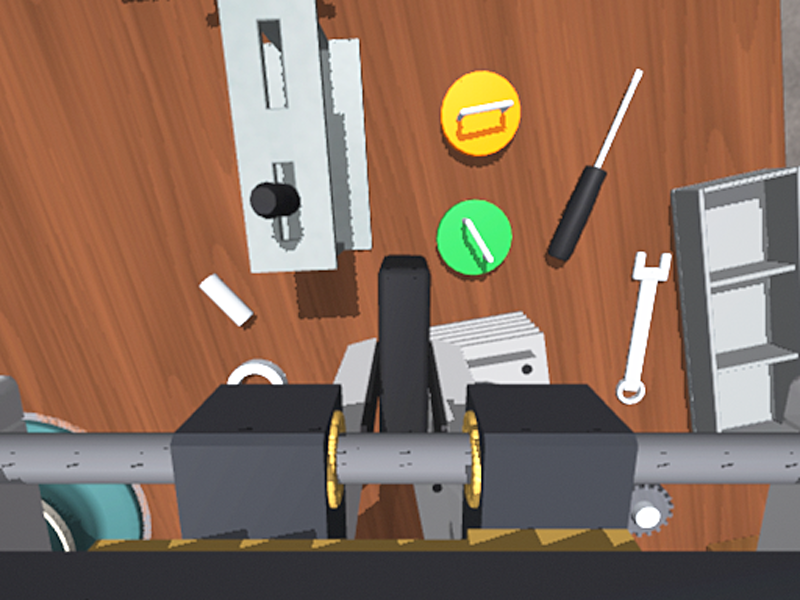

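View pics/s4.png

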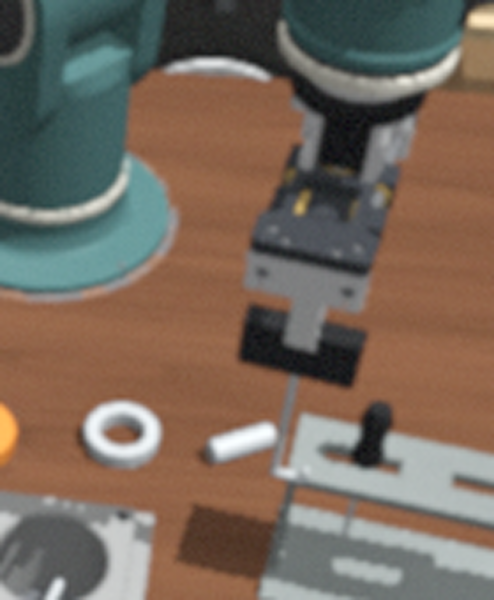

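View pics/t4.png

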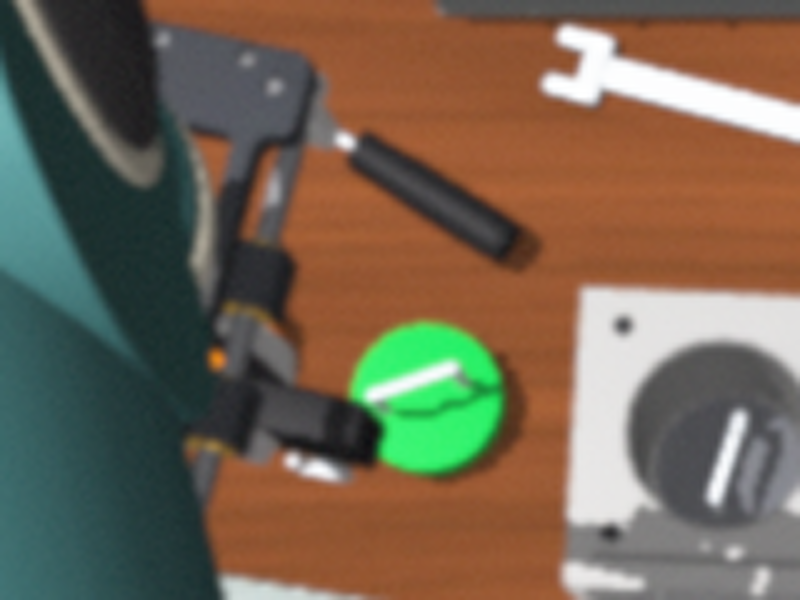

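Run:
```python
from h import *
import pickle
s=pickle.load(open("pics/s4.pkl","rb"));k=600/170
f=lambda p:(np.array(p)+.5)/k-.5+np.array((260,50))
R=Rn.from_quat(s["eef_rot"]).as_matrix();hx=R[:,0];hy=R[:,1];c=s["tcp_pos"]
for nm,p,off in [("handle front bottom L",(240,360),.01),("handle front bottom R",(352,386),.01),("front top L",(246,330),.01),("top back L",(255,307),-.01),("shank top",(296,376),0),("elbow",(278,471),0),("foot end",(312,478),0)]:
    o,d=ray("scene",f(p)); n=hy*np.sign(hy[0]); c0=c+n*off; t=(n@(c0-o))/(n@d); X=o+t*d; print(nm,"along hx",((X-c)@hx*1e3).round(1),"z-tcp",((X-c)[2]*1e3).round(1))
# wrist: handle top far end width
for nm in ["w2","w4"]:
    im=np.load(f"pics/{nm}.npy"); m=(im.max(2)<95); 
    for v in [180,190,200,210,220]:
        r=np.where(m[v,215:310])[0]; print(nm,v,r.min()+215,r.max()+215,len(r))
crop(np.load("pics/w4.npy"),220,150,300,280,"w4c.png",4.5)
```

```text
handle front bottom L along hx -37.2 z-tcp -36.0
handle front bottom R along hx 38.7 z-tcp -34.7
front top L along hx -36.7 z-tcp -8.4
top back L along hx -35.9 z-tcp -4.7
shank top along hx 0.9 z-tcp -47.5
elbow along hx 2.9 z-tcp -144.4
foot end along hx 27.7 z-tcp -142.4
w2 180 247 282 36
w2 190 246 283 38
w2 200 246 283 38
w2 210 246 283 38
w2 220 246 282 37
w4 180 215 275 44
w4 190 215 274 43
w4 200 215 274 45
w4 210 242 274 33
w4 220 241 275 35
```

View pics/w4c.png

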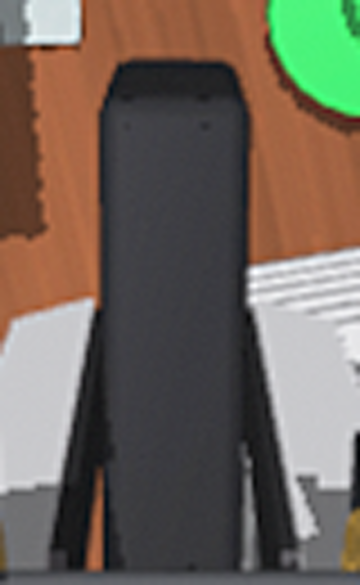

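From the scene view the hook hangs upright. Its underside is about 36 mm below the TCP, the shank is about 2 mm forward of the TCP, and the foot points to +y. I'll move above the insertion point, with the shank 35 mm behind the bar: TCP target (0.562, 0.0314).

```bash
python3 -m handwheel '[{"x":0.6,"y":-4,"z":0,"ax":0,"ay":0,"az":-0.01,"hand":-1},{"x":1.2,"y":-8,"z":0,"ax":0,"ay":0,"az":-0.015,"hand":-1},{"x":1.8,"y":-12,"z":-1,"ax":0,"ay":0,"az":-0.015,"hand":-1},{"x":2.4,"y":-16,"z":-2,"ax":0,"ay":0,"az":-0.015,"hand":-1},{"x":2.8,"y":-18.5,"z":-3,"ax":0,"ay":0,"az":-0.015,"hand":-1},{"x":2.8,"y":-19.3,"z":-4,"ax":0,"ay":0,"az":-0.015,"hand":-1},{"x":2.8,"y":-19.3,"z":-5,"ax":0,"ay":0,"az":-0.015,"hand":-1},{"x":2.8,"y":-19.3,"z":-5,"ax":0,"ay":0,"az":-0.015,"hand":-1},{"x":2.8,"y":-19.3,"z":-5,"ax":0,"ay":0,"az":-0.015,"hand":-1}]' 60
python3 look.py wrist w5;python3 look.py scene s5 190 90 330 250;python3 look.py top t5 180 80 340 200
```

```text
clock: 5.45
tcp_pos: [0.5624, 0.0309, 0.2954]
eef_rot: [0.786, 0.619, -0.0, -0.0]
contact_force: [0.6, 0.8, -0.9]
gripper_width: 0.202
5.45 [0.5624 0.0309 0.2954] y-head -13.57 z [-4.e-04  2.e-04 -1.e+00] q [-0.56  0.26  0.56  1.68 -0.15  1.24 -0.21] F [ 0.6  0.8 -0.9] 0.202
5.5 [0.5626 0.0307 0.2957] y-head -13.58 z [ 2.e-04  2.e-04 -1.e+00] q [-0.56  0.26  0.56  1.68 -0.15  1.24 -0.21] F [-0.2 -0.5 -0.6] 0.204
5.55 [0.5626 0.0304 0.2958] y-head -13.6 z [ 4.e-04  2.e-04 -1.e+00] q [-0.56  0.26  0.56  1.68 -0.15  1.24 -0.21] F [ 0.7 -0.2 -1.3] 0.203
```

View pics/w5.png

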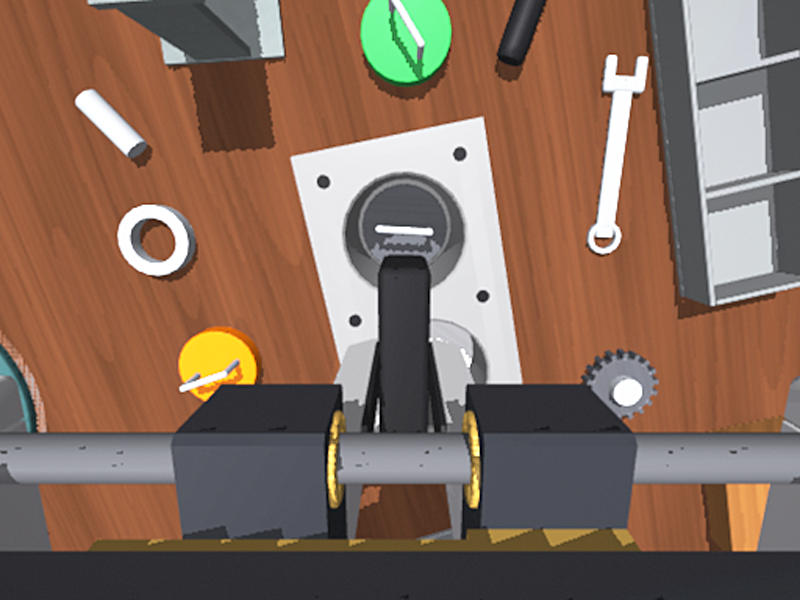

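View pics/s5.png

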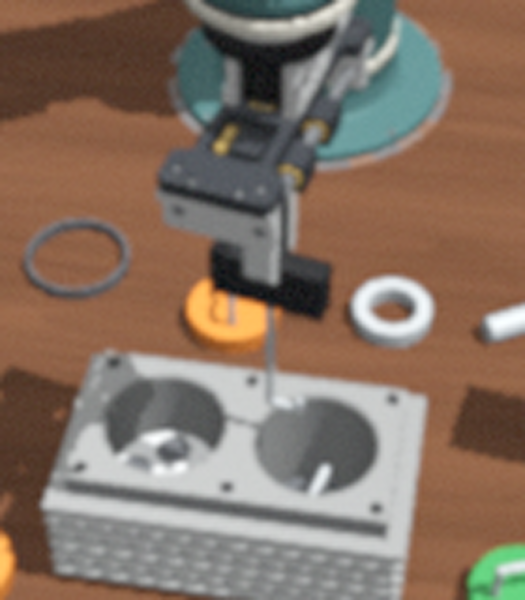

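View pics/t5.png

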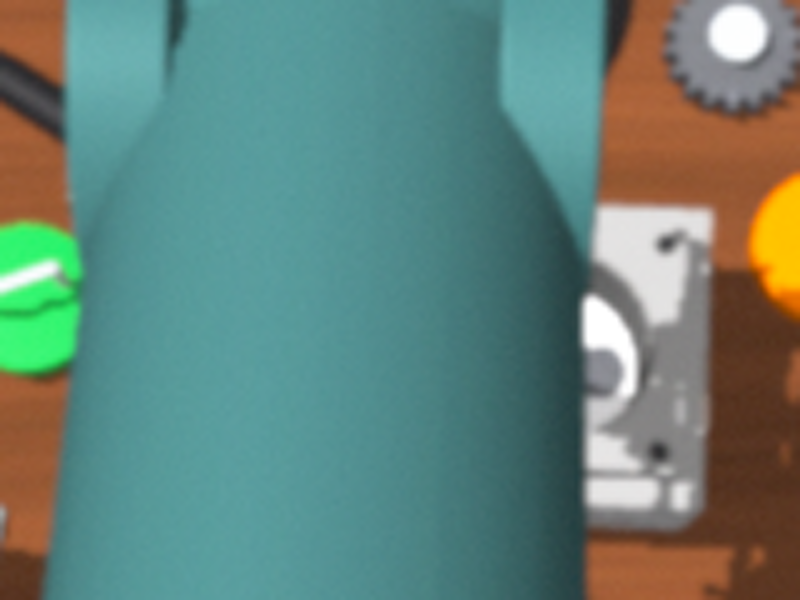

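The wrist view now shows the loop bar at (377,229)–(433,232), ahead of the handle. I'll compute the bar position from this view.

Run:
```python
from h import *
import pickle
im=np.load("pics/w5.npy");s=pickle.load(open("pics/w5.pkl","rb"))
m=(im.min(2)>225).astype(np.uint8);m[:,:238]=0;m[:,282:]=0;m[:141]=0;m[156:]=0
pts=np.argwhere(m)[:,::-1].astype(np.float32);c=pts.mean(0);(cx,cy),(w,h),a=cv2.minAreaRect(pts)
print(len(pts),c,(w,h,a))
u=[(np.array(p)+.5)*.64-.5 for p in [(377,229.5),(433,232.5)]]
e=[plane("wrist",x,.064,s) for x in u];print("ends",e,"mid",np.mean(e,0), "mask c",plane("wrist",c,.064,s));d=e[1]-e[0];print(np.linalg.norm(d),np.degrees(np.arctan2(d[1],d[0])))
q=lambda p,o:(np.array(p)+.5)/6-.5+np.array(o)
for x,p in zip(u,[(228,305),(257,192)]): print(tri([ray("wrist",x,s),ray("top",q(p,(205,110)))]))
# bore rim from wrist z .12
P=np.array([plane("wrist",(np.array(p)+.5)*.64-.5,.12,s)[:2] for p in [(405,172),(345,225),(465,225),(360,193),(452,193),(350,255),(458,258)]])
A=np.c_[2*P,np.ones(len(P))]; t=np.linalg.lstsq(A,(P**2).sum(1),rcond=None)[0]; print("bore",t[:2],np.sqrt(t[2]+t[:2]@t[:2]))
for p in [(323,182),(460,153),(355,321),(483,296)]: print("hole",plane("wrist",(np.array(p)+.5)*.64-.5,.12,s))
s=pickle.load(open("pics/s5.pkl","rb"));k=600/160
f=lambda p:(np.array(p)+.5)/k-.5+np.array((190,90))
R=Rn.from_quat(s["eef_rot"]).as_matrix();hx=R[:,0];hy=R[:,1];c=s["tcp_pos"]
for nm,p,off in [("handle front bottom L",(211,287),.01),("handle front bottom R",(324,318),.01),("shank top",(271,305),0),("elbow",(271,405),0),("foot end",(304,407),0)]:
    o,d=ray("scene",f(p)); n=hy*np.sign(hy[0]); c0=c+n*off; t=(n@(c0-o))/(n@d); X=o+t*d; print(nm,"along hx",((X-c)@hx*1e3).round(1),"z-tcp",((X-c)[2]*1e3).round(1))
crop(im,210,90,310,180,"w5c.png",6)
crop(np.load("pics/s5.npy"),240,150,290,225,"s5c.png",8)
```

```text
141 [258.60284 146.85106] (35.17449188232422, 3.934375524520874, 3.3664612770080566)
ends [array([0.54858603, 0.07138127, 0.064     ]), array([0.59484934, 0.05763758, 0.064     ])] mid [0.57171768 0.06450942 0.064     ] mask c [0.57140833 0.06569246 0.064     ]
0.048261610356678794 -16.54538199620249
(array([0.54770506, 0.07227129, 0.05940352]), [np.float64(0.0012772462262830905), np.float64(0.0012772462262831226)])
(array([0.59350437, 0.05975697, 0.07341281]), [np.float64(0.0015683053261419482), np.float64(0.001568305326142017)])
bore [0.57228235 0.0669812 ] 0.044314442646132726
hole [0.5231029  0.11674895 0.12      ]
hole [0.62361868 0.11318288 0.12      ]
hole [0.51881825 0.01053714 0.12      ]
hole [0.61916161 0.00685467 0.12      ]
handle front bottom L along hx -38.2 z-tcp -33.6
handle front bottom R along hx 40.6 z-tcp -33.2
shank top along hx 0.2 z-tcp -46.2
elbow along hx 0.3 z-tcp -150.6
foot end along hx 25.3 z-tcp -142.0
```

View pics/w5c.png

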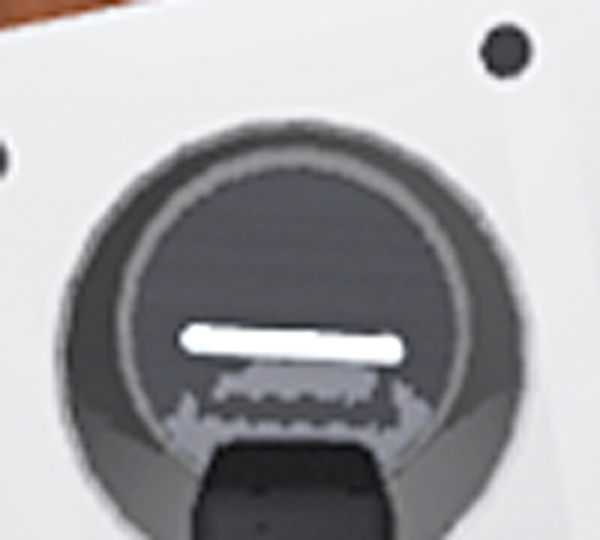

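View pics/s5c.png

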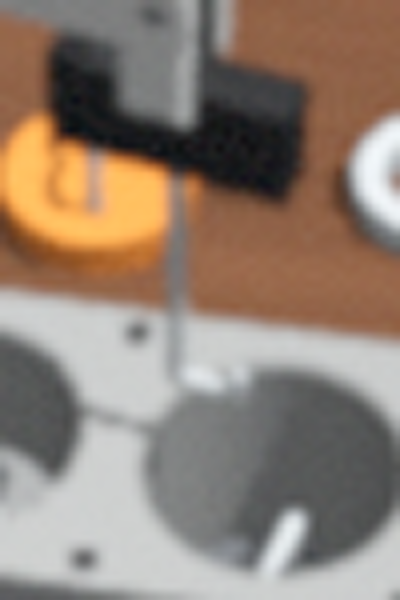

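Both views agree: bar centre is about (0.571, 0.066) at z about 0.064, plug x heading about 75°, and the foot's underside about 146 mm below the TCP. I'll descend to TCP z = 0.182, so the foot is mid-window beside the loop.

```bash
python3 -m handwheel '[{"x":-0.05,"y":0.1,"z":-2,"ax":0,"ay":0,"az":-0.02,"hand":-1},{"x":-0.05,"y":0.1,"z":-4,"ax":0,"ay":0,"az":-0.02,"hand":-1},{"x":-0.05,"y":0.1,"z":-5,"ax":0,"ay":0,"az":-0.02,"hand":-1},{"x":-0.05,"y":0.1,"z":-6,"ax":0,"ay":0,"az":-0.02,"hand":-1},{"x":-0.05,"y":0.1,"z":-6,"ax":0,"ay":0,"az":-0.02,"hand":-1}]'
python3 -m handwheel '[{"x":0,"y":0,"z":-1.5,"ax":0,"ay":0,"az":0,"hand":-1},{"x":0,"y":0,"z":-3,"ax":0,"ay":0,"az":0,"hand":-1},{"x":0,"y":0,"z":-4,"ax":0,"ay":0,"az":0,"hand":-1},{"x":0,"y":0,"z":-5,"ax":0,"ay":0,"az":0,"hand":-1},{"x":0,"y":0,"z":-5.4,"ax":0,"ay":0,"az":0,"hand":-1},{"x":0,"y":0,"z":-5.4,"ax":0,"ay":0,"az":0,"hand":-1}]'
python3 look.py wrist w6;python3 look.py scene s6 220 140 320 240
```

```text
clock: 6.1
tcp_pos: [0.5617, 0.0304, 0.2347]
eef_rot: [0.792, 0.61, -0.001, -0.0]
contact_force: [0.1, -0.4, -0.4]
gripper_width: 0.206
clock: 6.7
tcp_pos: [0.5619, 0.0303, 0.1813]
eef_rot: [0.793, 0.61, -0.0, -0.0]
contact_force: [-0.1, -0.0, -1.5]
gripper_width: 0.205
6.7 [0.5619 0.0303 0.1813] y-head -14.84 z [-4.e-04 -2.e-04 -1.e+00] q [-0.53  0.38  0.53  1.82 -0.22  1.01 -0.17] F [-0.1 -0.  -1.5] 0.205
6.75 [0.5621 0.0303 0.1816] y-head -14.84 z [ 0. -0. -1.] q [-0.53  0.38  0.53  1.82 -0.22  1.01 -0.17] F [ 0.1  0.1 -1.1] 0.202
```

View pics/w6.png

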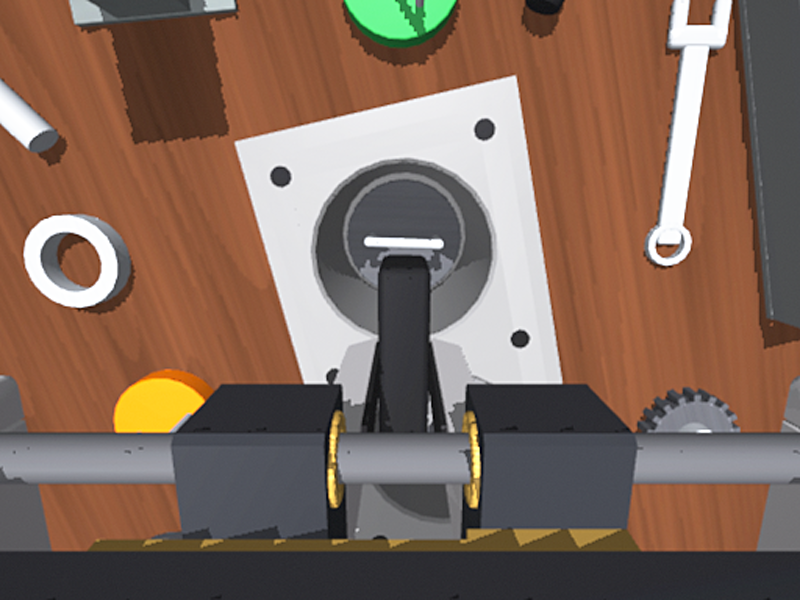

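View pics/s6.png

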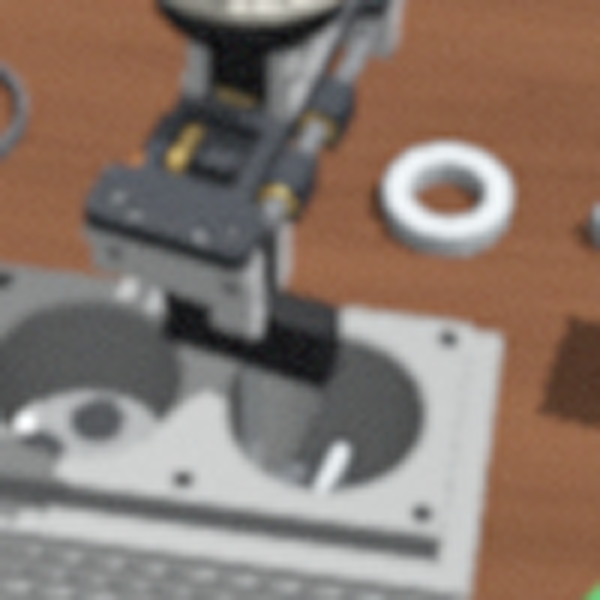

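The hook went in with no contact, and the bar is at (365,241)–(442,243), square to the tool. A quick check of the forward distance first.

Run:
```python
from h import *
import pickle
s=pickle.load(open("pics/w6.pkl","rb"));R=Rn.from_quat(s["eef_rot"]).as_matrix()
e=[plane("wrist",(np.array(p)+.5)*.64-.5,.064,s) for p in [(365,241),(442,243.5)]]
m=np.mean(e,0);print(e,m,(m-s["tcp_pos"])@R*1e3)
```

```text
[array([0.54843364, 0.07252033, 0.064     ]), array([0.59419923, 0.05885528, 0.064     ])] [0.57131644 0.06568781 0.064     ] [3.66946726e+01 8.15154705e-02 1.17243385e+02]
```

The bar is 36.7 mm ahead of the TCP, with no lateral offset. I'll advance 25 mm, then lift gently.

```bash
python3 -m handwheel '[{"x":0.13,"y":0.5,"z":0,"ax":0,"ay":0,"az":0,"hand":-1},{"x":0.26,"y":1,"z":0,"ax":0,"ay":0,"az":0,"hand":-1},{"x":0.4,"y":1.5,"z":0,"ax":0,"ay":0,"az":0,"hand":-1},{"x":0.53,"y":2,"z":0,"ax":0,"ay":0,"az":0,"hand":-1},{"x":0.64,"y":2.42,"z":0,"ax":0,"ay":0,"az":0,"hand":-1},{"x":0.64,"y":2.42,"z":0,"ax":0,"ay":0,"az":0,"hand":-1},{"x":0.64,"y":2.42,"z":0,"ax":0,"ay":0,"az":0,"hand":-1}]'
python3 -m handwheel '[{"x":0,"y":0,"z":0.5,"ax":0,"ay":0,"az":0,"hand":-1},{"x":0,"y":0,"z":1,"ax":0,"ay":0,"az":0,"hand":-1},{"x":0,"y":0,"z":1.5,"ax":0,"ay":0,"az":0,"hand":-1},{"x":0,"y":0,"z":2,"ax":0,"ay":0,"az":0,"hand":-1},{"x":0,"y":0,"z":2.5,"ax":0,"ay":0,"az":0,"hand":-1},{"x":0,"y":0,"z":3,"ax":0,"ay":0,"az":0,"hand":-1},{"x":0,"y":0,"z":3,"ax":0,"ay":0,"az":0,"hand":-1},{"x":0,"y":0,"z":3,"ax":0,"ay":0,"az":0,"hand":-1}]'
python3 look.py wrist w7;python3 look.py scene s7 220 140 320 240
```

```text
clock: 7.5
tcp_pos: [0.5683, 0.0544, 0.1814]
eef_rot: [0.792, 0.61, -0.0, 0.0]
contact_force: [0.1, 0.3, -2.1]
gripper_width: 0.205
clock: 8.3
tcp_pos: [0.5683, 0.0545, 0.2114]
eef_rot: [0.792, 0.61, -0.0, -0.0]
contact_force: [-0.6, -0.3, -5.3]
gripper_width: 0.206
8.3 [0.5683 0.0545 0.2114] y-head -14.84 z [-1.e-04  0.e+00 -1.e+00] q [-0.57  0.36  0.53  1.77 -0.2   1.07 -0.23] F [-0.6 -0.3 -5.3] 0.206
8.35 [0.5682 0.0545 0.2113] y-head -14.84 z [-3.e-04 -0.e+00 -1.e+00] q [-0.57  0.36  0.53  1.77 -0.2   1.07 -0.23] F [-0.2 -0.1 -3.3] 0.204
```

View pics/w7.png

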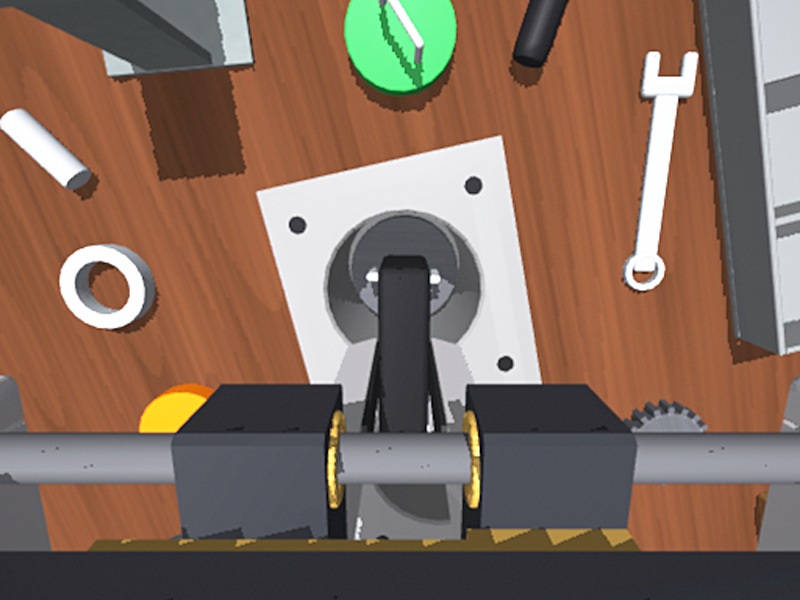

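View pics/s7.png

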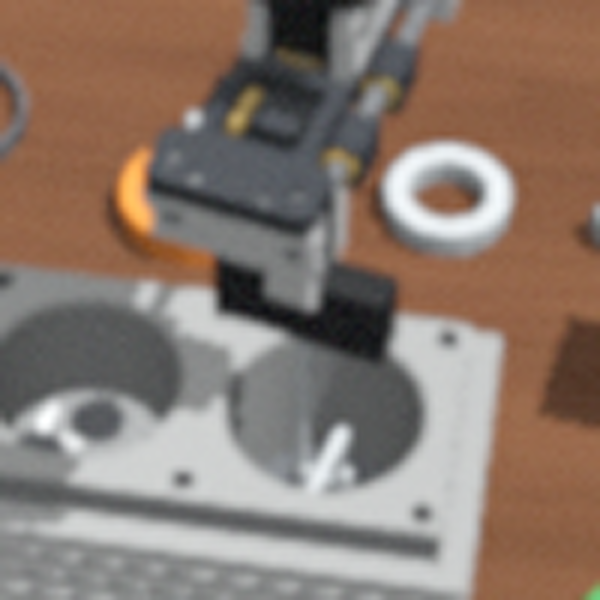

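Vertical load rose from about 1.3 N to 3.5–5 N, and the scene view shows the foot under the bar. The plug is hanging, so I'll lift clear.

```bash
python3 -m handwheel '[{"x":0,"y":0,"z":1,"ax":0,"ay":0,"az":0,"hand":-1},{"x":0,"y":0,"z":2.2,"ax":0,"ay":0,"az":0,"hand":-1},{"x":0,"y":0,"z":3.6,"ax":0,"ay":0,"az":0,"hand":-1},{"x":0,"y":0,"z":5,"ax":0,"ay":0,"az":0,"hand":-1},{"x":0,"y":0,"z":6.4,"ax":0,"ay":0,"az":0,"hand":-1},{"x":0,"y":0,"z":7.8,"ax":0,"ay":0,"az":0,"hand":-1},{"x":0,"y":0,"z":9.2,"ax":0,"ay":0,"az":0,"hand":-1},{"x":0,"y":0,"z":10.6,"ax":0,"ay":0,"az":0,"hand":-1},{"x":0,"y":0,"z":12,"ax":0,"ay":0,"az":0,"hand":-1},{"x":0,"y":0,"z":13,"ax":0,"ay":0,"az":0,"hand":-1}]'
python3 -m handwheel '[{"x":0,"y":0,"z":1,"ax":0,"ay":0,"az":0,"hand":-1},{"x":0,"y":0,"z":1.5,"ax":0,"ay":0,"az":0,"hand":-1},{"x":0,"y":0,"z":1.5,"ax":0,"ay":0,"az":0,"hand":-1},{"x":0,"y":0,"z":1.5,"ax":0,"ay":0,"az":0,"hand":-1}]'
python3 look.py wrist w8;python3 look.py scene s8 200 60 340 220
```

```text
clock: 9.4
tcp_pos: [0.5685, 0.0545, 0.3429]
eef_rot: [0.792, 0.61, 0.0, 0.0]
contact_force: [0.6, -0.2, -3.4]
gripper_width: 0.203
clock: 9.8
tcp_pos: [0.5682, 0.0545, 0.356]
eef_rot: [0.792, 0.61, -0.0, -0.0]
contact_force: [-0.6, 0.7, -3.6]
gripper_width: 0.203
9.8 [0.5682 0.0545 0.356 ] y-head -14.84 z [-7.e-04 -2.e-04 -1.e+00] q [-0.6   0.24  0.56  1.57 -0.13  1.36 -0.29] F [-0.6  0.7 -3.6] 0.203
9.85 [0.5681 0.0545 0.3559] y-head -14.84 z [-9.e-04 -2.e-04 -1.e+00] q [-0.6   0.24  0.56  1.57 -0.13  1.36 -0.29] F [-1.   0.5 -4.5] 0.2
```

View pics/s8.png

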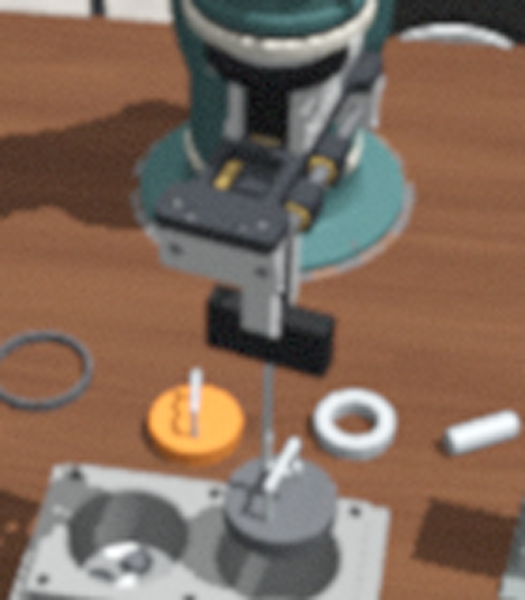

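View pics/w8.png

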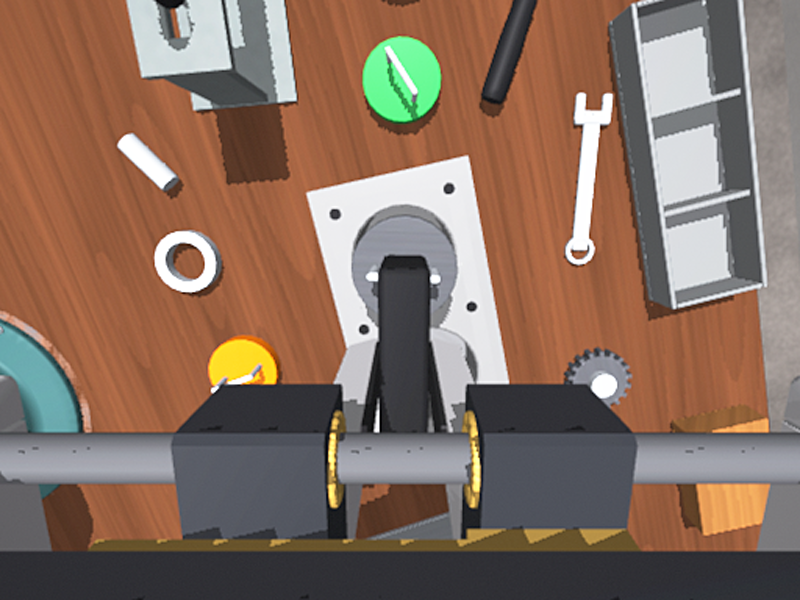

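Wrist and scene views show the plug hanging level on the hook above the block. Next is a smooth carry towards the tub; TCP target is (0.507, -0.356), which places the plug in the tub's +y half.

```bash
python3 -m handwheel '[{"x":-0.06,"y":-0.4,"z":0.3,"ax":0,"ay":0,"az":0,"hand":-1},{"x":-0.18,"y":-1.2,"z":0.6,"ax":0,"ay":0,"az":0,"hand":-1},{"x":-0.36,"y":-2.4,"z":1,"ax":0,"ay":0,"az":0,"hand":-1},{"x":-0.6,"y":-4,"z":1,"ax":0,"ay":0,"az":0,"hand":-1},{"x":-0.9,"y":-6,"z":1,"ax":0,"ay":0,"az":0,"hand":-1},{"x":-1.2,"y":-8.2,"z":1,"ax":0,"ay":0,"az":0,"hand":-1},{"x":-1.6,"y":-10.6,"z":1,"ax":0,"ay":0,"az":0,"hand":-1},{"x":-1.9,"y":-13,"z":1,"ax":0,"ay":0,"az":0,"hand":-1},{"x":-2.3,"y":-15.4,"z":1,"ax":0,"ay":0,"az":0,"hand":-1},{"x":-2.6,"y":-17.8,"z":1,"ax":0,"ay":0,"az":0,"hand":-1}]'
python3 -m handwheel '[{"x":-0.4,"y":-2.4,"z":0,"ax":0,"ay":0,"az":0,"hand":-1},{"x":-0.7,"y":-4.8,"z":0,"ax":0,"ay":0,"az":0,"hand":-1},{"x":-1.1,"y":-7.2,"z":0,"ax":0,"ay":0,"az":0,"hand":-1},{"x":-1.4,"y":-9.6,"z":0,"ax":0,"ay":0,"az":0,"hand":-1},{"x":-1.8,"y":-12,"z":0,"ax":0,"ay":0,"az":0,"hand":-1},{"x":-2.1,"y":-14.2,"z":0,"ax":0,"ay":0,"az":0,"hand":-1},{"x":-2.5,"y":-16.2,"z":0,"ax":0,"ay":0,"az":0,"hand":-1},{"x":-2.8,"y":-18,"z":0,"ax":0,"ay":0,"az":0,"hand":-1},{"x":-3,"y":-19.6,"z":0,"ax":0,"ay":0,"az":0,"hand":-1},{"x":-3.2,"y":-21,"z":0,"ax":0,"ay":0,"az":0,"hand":-1}]'
python3 -m handwheel '[{"x":-0.1,"y":-1,"z":0,"ax":0,"ay":0,"az":0,"hand":-1},{"x":-0.2,"y":-1.7,"z":0,"ax":0,"ay":0,"az":0,"hand":-1},{"x":-0.3,"y":-2.1,"z":0,"ax":0,"ay":0,"az":0,"hand":-1},{"x":-0.3,"y":-2.25,"z":0,"ax":0,"ay":0,"az":0,"hand":-1},{"x":-0.3,"y":-2.25,"z":0,"ax":0,"ay":0,"az":0,"hand":-1},{"x":-0.3,"y":-2.25,"z":0,"ax":0,"ay":0,"az":0,"hand":-1},{"x":-0.3,"y":-2.25,"z":0,"ax":0,"ay":0,"az":0,"hand":-1},{"x":-0.3,"y":-2.25,"z":0,"ax":0,"ay":0,"az":0,"hand":-1}]'
python3 look.py wrist w9;python3 look.py scene s9 60 40 220 230; python3 look.py top t9 340 80 500 240
```

```text
clock: 10.9
tcp_pos: [0.5414, -0.126, 0.3666]
eef_rot: [0.793, 0.609, 0.0, 0.0]
contact_force: [1.1, 0.1, -2.8]
gripper_width: 0.21
clock: 11.9
tcp_pos: [0.5091, -0.3355, 0.3666]
eef_rot: [0.793, 0.609, -0.0, 0.0]
contact_force: [-0.3, -0.1, -3.1]
gripper_width: 0.206
clock: 12.7
tcp_pos: [0.5075, -0.3558, 0.3665]
eef_rot: [0.792, 0.61, 0.0, -0.0]
contact_force: [0.4, 0.4, -3.0]
gripper_width: 0.206
12.7 [ 0.5075 -0.3558  0.3665] y-head -14.82 z [ 0.  0. -1.] q [ 0.02  0.38  0.75  1.43 -0.26  1.43  0.52] F [ 0.4  0.4 -3. ] 0.206
12.75 [ 0.5074 -0.3558  0.3665] y-head -14.82 z [ 1.e-04  0.e+00 -1.e+00] q [ 0.02  0.38  0.75  1.43 -0.26  1.43  0.52] F [-0.2  0.4 -3.2] 0.206
12.8 [ 0.5074 -0.3559  0.3665] y-head -14.83 z [-0.  0. -1.] q [ 0.02  0.38  0.75  1.43 -0.26  1.43  0.52] F [ 0.5  0.9 -3.9] 0.203
```

View pics/s9.png

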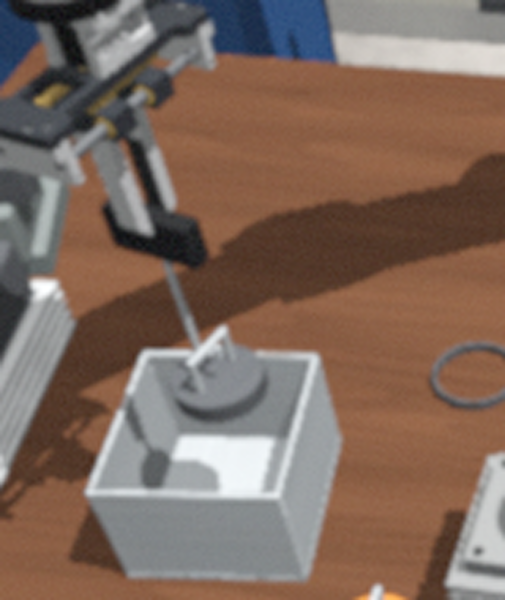

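View pics/w9.png

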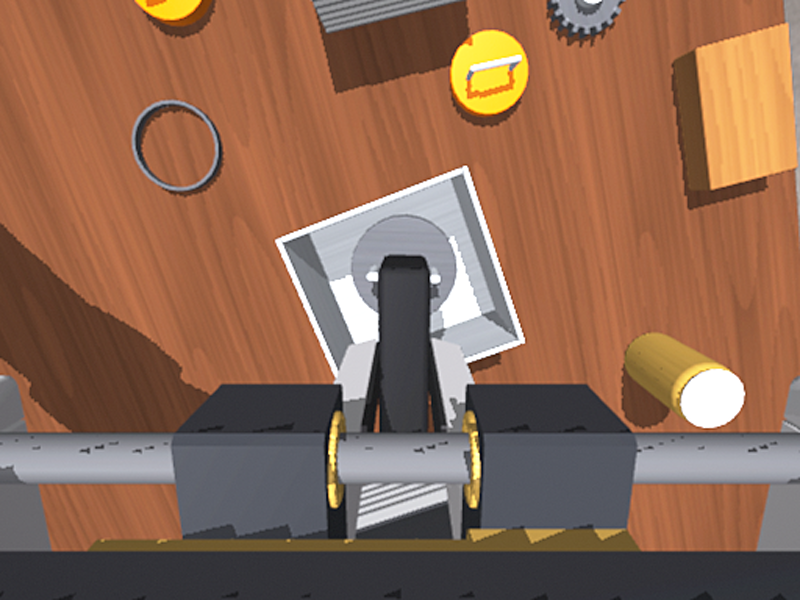

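View pics/t9.png

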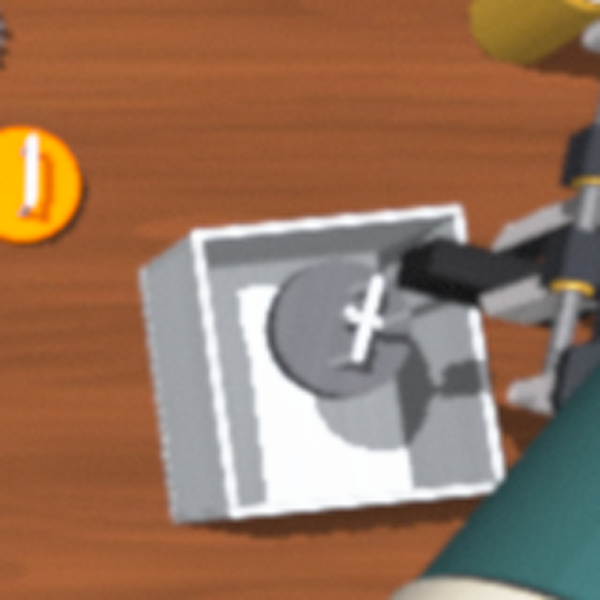

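The plug hangs level over the tub. I'll check the tub and plug positions from this wrist view before lowering.

Run:
```python
from h import *
import pickle
s=pickle.load(open("pics/w9.pkl","rb"))
f=lambda p,z:plane("wrist",(np.array(p)+.5)*.64-.5,z,s)
c=np.array([f(p,.125) for p in [(277,241),(467,167),(524,342)]]);print(c.round(4)," centre",((c[0]+c[2])/2).round(4))
d=c[1]-c[0];print(np.linalg.norm(d),np.linalg.norm(c[1]-c[2]),np.degrees(np.arctan2(d[1],d[0])))
for z in (.18,.19,.2):
  P=np.array([f(p,z)[:2] for p in [(351,268),(457,268),(404,214),(366,232),(441,230)]])
  A=np.c_[2*P,np.ones(len(P))]; t=np.linalg.lstsq(A,(P**2).sum(1),rcond=None)[0];print(z,t[:2],np.sqrt(t[2]+t[:2]@t[:2]))
print([f(p,.2) for p in [(372,276),(435,278)]])
```

```text
[[ 0.4054 -0.3028  0.125 ]
 [ 0.5824 -0.2842  0.125 ]
 [ 0.5986 -0.4506  0.125 ]]  centre [ 0.502  -0.3767  0.125 ]
0.17798920079986155 0.16721800098345824 5.983411852977788
0.18 [ 0.51035863 -0.34685202] 0.04114020445071333
0.19 [ 0.51075741 -0.34532584] 0.039989992990699434
0.2 [ 0.51115618 -0.34379965] 0.03883978153068738
[array([ 0.48678101, -0.3431827 ,  0.2       ]), array([ 0.53138707, -0.35647139,  0.2       ])]
```

The plug is at tub (+12, +29) mm, as planned. I'll lower it, with the last part slow.

```bash
python3 -m handwheel '[{"x":0,"y":0,"z":-1,"ax":0,"ay":0,"az":0,"hand":-1},{"x":0,"y":0,"z":-2.5,"ax":0,"ay":0,"az":0,"hand":-1},{"x":0,"y":0,"z":-4.5,"ax":0,"ay":0,"az":0,"hand":-1},{"x":0,"y":0,"z":-6.5,"ax":0,"ay":0,"az":0,"hand":-1},{"x":0,"y":0,"z":-8.5,"ax":0,"ay":0,"az":0,"hand":-1},{"x":0,"y":0,"z":-10.5,"ax":0,"ay":0,"az":0,"hand":-1},{"x":0,"y":0,"z":-12.5,"ax":0,"ay":0,"az":0,"hand":-1},{"x":0,"y":0,"z":-14,"ax":0,"ay":0,"az":0,"hand":-1},{"x":0,"y":0,"z":-14.8,"ax":0,"ay":0,"az":0,"hand":-1},{"x":0,"y":0,"z":-15.2,"ax":0,"ay":0,"az":0,"hand":-1}]'
python3 -m handwheel '[{"x":0,"y":0,"z":-0.4,"ax":0,"ay":0,"az":0,"hand":-1},{"x":0,"y":0,"z":-0.8,"ax":0,"ay":0,"az":0,"hand":-1},{"x":0,"y":0,"z":-1.2,"ax":0,"ay":0,"az":0,"hand":-1},{"x":0,"y":0,"z":-1.6,"ax":0,"ay":0,"az":0,"hand":-1},{"x":0,"y":0,"z":-2,"ax":0,"ay":0,"az":0,"hand":-1},{"x":0,"y":0,"z":-2.3,"ax":0,"ay":0,"az":0,"hand":-1},{"x":0,"y":0,"z":-2.3,"ax":0,"ay":0,"az":0,"hand":-1},{"x":0,"y":0,"z":-2.3,"ax":0,"ay":0,"az":0,"hand":-1}]'
python3 look.py wrist w10;python3 look.py scene s10 60 60 220 230; python3 look.py top t10 340 80 500 240
```

```text
clock: 13.85
tcp_pos: [0.5071, -0.3559, 0.2136]
eef_rot: [0.793, 0.61, -0.0, -0.0]
contact_force: [0.2, -0.1, -2.7]
gripper_width: 0.203
clock: 14.65
tcp_pos: [0.5074, -0.3561, 0.1916]
eef_rot: [0.792, 0.61, -0.0, 0.0]
contact_force: [-0.1, 0.4, -1.5]
gripper_width: 0.204
14.65 [ 0.5074 -0.3561  0.1916] y-head -14.84 z [ 1.e-04 -2.e-04 -1.e+00] q [ 0.06  0.51  0.69  1.67 -0.36  1.09  0.59] F [-0.1  0.4 -1.5] 0.204
14.7 [ 0.5074 -0.3561  0.1916] y-head -14.84 z [ 2.e-04 -2.e-04 -1.e+00] q [ 0.06  0.51  0.69  1.67 -0.36  1.09  0.59] F [ 0.4 -0.9 -2.3] 0.205
14.75 [ 0.5074 -0.3561  0.1916] y-head -14.84 z [ 2.e-04 -2.e-04 -1.e+00] q [ 0.06  0.51  0.69  1.67 -0.36  1.09  0.59] F [ 1.4 -0.3 -0.7] 0.204
```

View pics/s10.png

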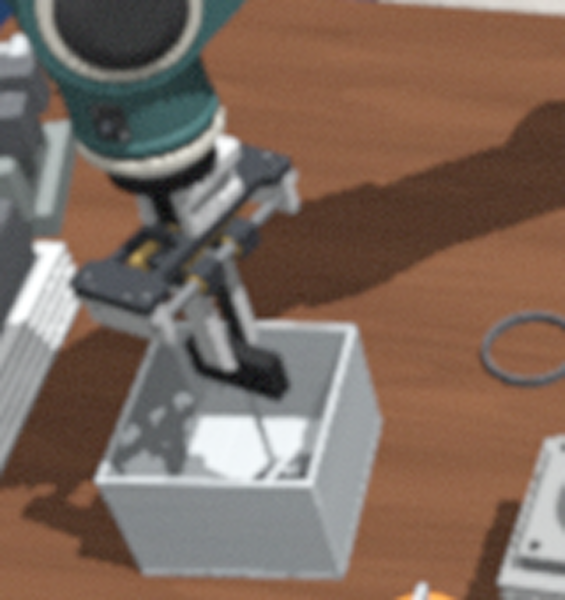

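View pics/w10.png

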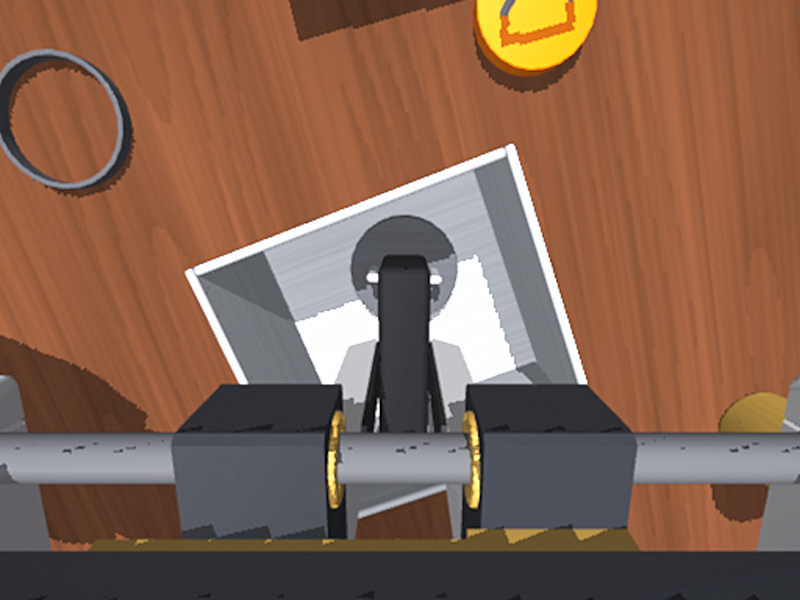

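View pics/t10.png

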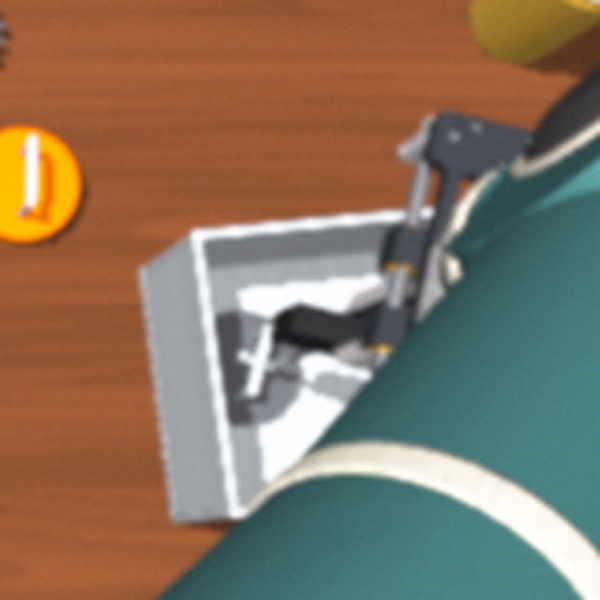

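The load dropped to hook weight only, so the plug is on the floor. I'll lower 11 mm more to bring the foot mid-window and check the force.

```bash
python3 -m handwheel '[{"x":0,"y":0,"z":-0.4,"ax":0,"ay":0,"az":0,"hand":-1},{"x":0,"y":0,"z":-0.8,"ax":0,"ay":0,"az":0,"hand":-1},{"x":0,"y":0,"z":-1.1,"ax":0,"ay":0,"az":0,"hand":-1},{"x":0,"y":0,"z":-1.1,"ax":0,"ay":0,"az":0,"hand":-1},{"x":0,"y":0,"z":-1.1,"ax":0,"ay":0,"az":0,"hand":-1},{"x":0,"y":0,"z":-1.1,"ax":0,"ay":0,"az":0,"hand":-1}]'
python3 look.py wrist w11;python3 look.py scene s11 90 100 190 220
```

```text
clock: 15.4
tcp_pos: [0.5074, -0.3561, 0.1805]
eef_rot: [0.793, 0.61, -0.0, 0.0]
contact_force: [0.3, 0.6, -0.8]
gripper_width: 0.204
15.4 [ 0.5074 -0.3561  0.1805] y-head -14.84 z [ 0.e+00 -1.e-04 -1.e+00] q [ 0.07  0.52  0.68  1.68 -0.36  1.07  0.6 ] F [ 0.3  0.6 -0.8] 0.204
15.45 [ 0.5074 -0.3561  0.1806] y-head -14.84 z [ 1.e-04 -1.e-04 -1.e+00] q [ 0.07  0.52  0.68  1.68 -0.36  1.07  0.6 ] F [ 0.7 -0.  -1.2] 0.206
```

View pics/w11.png

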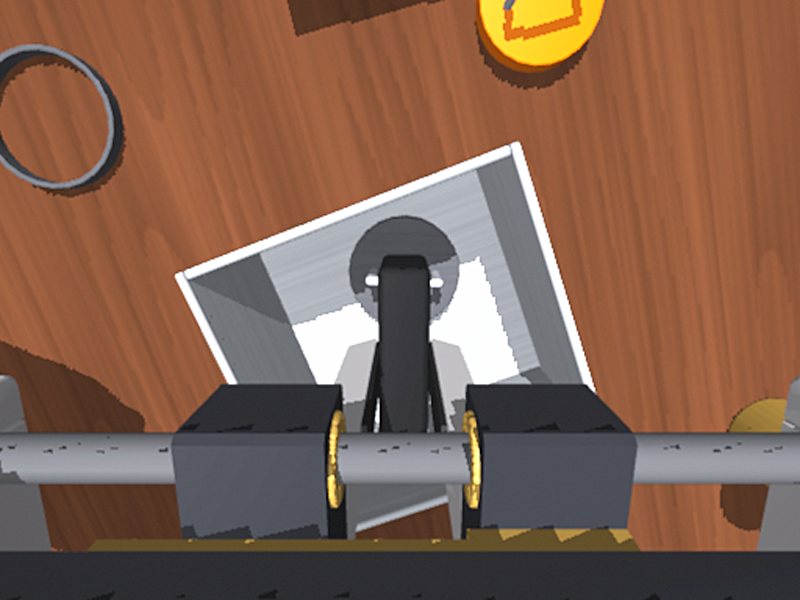

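View pics/s11.png

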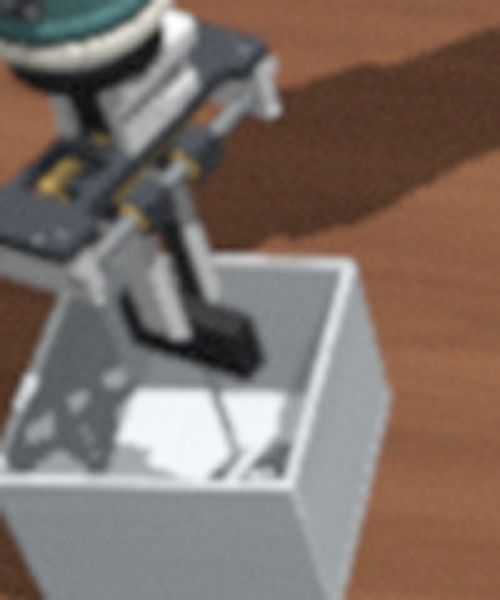

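The plug's apparent size grew as the hook went lower, so it is resting on the floor. I'll back the hook out of the loop by 28 mm.

```bash
python3 -m handwheel '[{"x":-0.13,"y":-0.5,"z":0,"ax":0,"ay":0,"az":0,"hand":-1},{"x":-0.26,"y":-1,"z":0,"ax":0,"ay":0,"az":0,"hand":-1},{"x":-0.4,"y":-1.5,"z":0,"ax":0,"ay":0,"az":0,"hand":-1},{"x":-0.53,"y":-2,"z":0,"ax":0,"ay":0,"az":0,"hand":-1},{"x":-0.66,"y":-2.5,"z":0,"ax":0,"ay":0,"az":0,"hand":-1},{"x":-0.72,"y":-2.7,"z":0,"ax":0,"ay":0,"az":0,"hand":-1},{"x":-0.72,"y":-2.7,"z":0,"ax":0,"ay":0,"az":0,"hand":-1}]'
python3 look.py wrist w12;python3 look.py scene s12 90 100 190 220;python3 look.py top t12 340 80 500 240
```

```text
clock: 16.2
tcp_pos: [0.4999, -0.3834, 0.1804]
eef_rot: [0.793, 0.61, -0.0, 0.0]
contact_force: [-0.2, 0.0, -1.9]
gripper_width: 0.207
16.2 [ 0.4999 -0.3834  0.1804] y-head -14.87 z [-1.e-04 -1.e-04 -1.e+00] q [ 0.12  0.54  0.68  1.65 -0.37  1.09  0.65] F [-0.2  0.  -1.9] 0.207
16.25 [ 0.5001 -0.3831  0.1804] y-head -14.85 z [-1.e-04  1.e-04 -1.e+00] q [ 0.12  0.54  0.68  1.65 -0.37  1.09  0.65] F [ 0.2 -0.1 -1.1] 0.204
16.3 [ 0.5002 -0.3829  0.1804] y-head -14.84 z [-1.e-04  1.e-04 -1.e+00] q [ 0.12  0.54  0.68  1.65 -0.37  1.09  0.65] F [ 0.2 -0.1 -1.7] 0.207
```

View pics/w12.png

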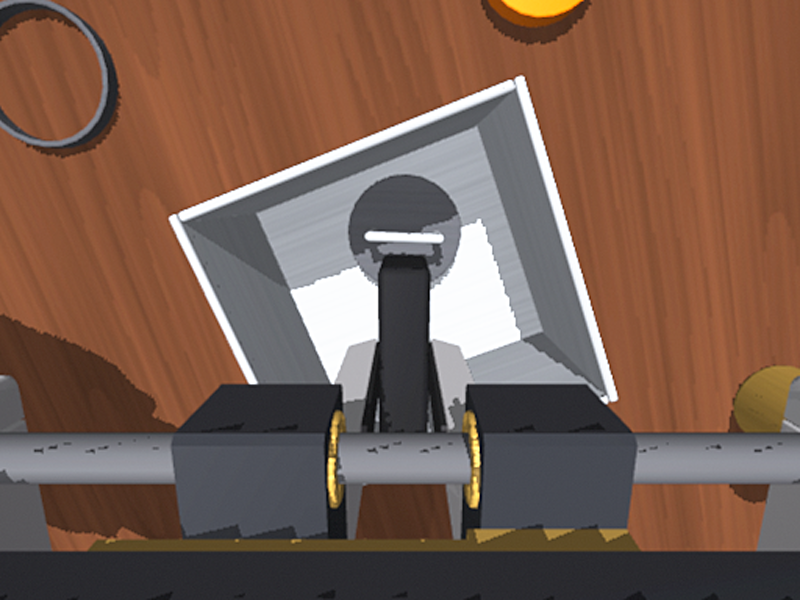

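View pics/t12.png

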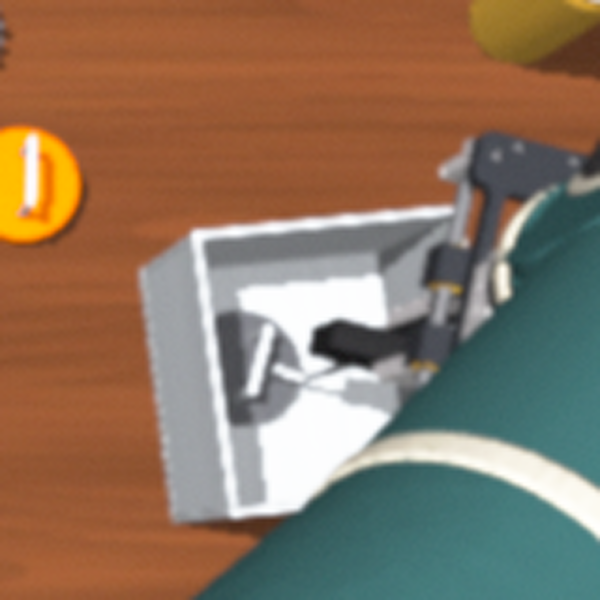

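View pics/s12.png

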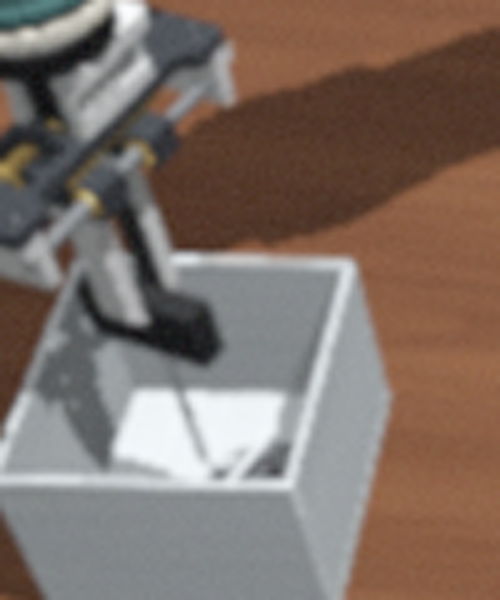

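The hook is out of the loop and the plug lies flat with its loop up. I'll retreat a further 27 mm so the foot clears the disc, then lower the foot almost to the tub floor.

```bash
python3 -m handwheel '[{"x":-0.15,"y":-0.6,"z":0,"ax":0,"ay":0,"az":0,"hand":-1},{"x":-0.31,"y":-1.2,"z":0,"ax":0,"ay":0,"az":0,"hand":-1},{"x":-0.47,"y":-1.8,"z":0,"ax":0,"ay":0,"az":0,"hand":-1},{"x":-0.63,"y":-2.4,"z":0,"ax":0,"ay":0,"az":0,"hand":-1},{"x":-0.69,"y":-2.6,"z":0,"ax":0,"ay":0,"az":0,"hand":-1},{"x":-0.69,"y":-2.6,"z":-0.8,"ax":0,"ay":0,"az":0,"hand":-1},{"x":-0.69,"y":-2.6,"z":-1.6,"ax":0,"ay":0,"az":0,"hand":-1},{"x":-0.69,"y":-2.6,"z":-2.1,"ax":0,"ay":0,"az":0,"hand":-1},{"x":-0.69,"y":-2.6,"z":-2.4,"ax":0,"ay":0,"az":0,"hand":-1},{"x":-0.69,"y":-2.6,"z":-2.4,"ax":0,"ay":0,"az":0,"hand":-1}]'
python3 look.py wrist w13;python3 look.py scene s13 90 100 190 220;python3 look.py top t13 340 80 500 240
```

```text
clock: 17.35
tcp_pos: [0.4931, -0.4088, 0.1559]
eef_rot: [0.792, 0.61, -0.0, -0.0]
contact_force: [-0.3, -0.2, -1.8]
gripper_width: 0.204
17.35 [ 0.4931 -0.4088  0.1559] y-head -14.83 z [-7.e-04  4.e-04 -1.e+00] q [ 0.18  0.58  0.67  1.64 -0.4   1.06  0.7 ] F [-0.3 -0.2 -1.8] 0.204
17.4 [ 0.4932 -0.4089  0.1563] y-head -14.83 z [-4.e-04  1.e-04 -1.e+00] q [ 0.18  0.58  0.67  1.64 -0.4   1.06  0.7 ] F [ 0.5  0.4 -2.2] 0.204
17.45 [ 0.4933 -0.409   0.1566] y-head -14.84 z [ 0.e+00 -1.e-04 -1.e+00] q [ 0.18  0.58  0.67  1.64 -0.4   1.06  0.7 ] F [ 0.2 -0.3 -1.6] 0.203
```

View pics/w13.png

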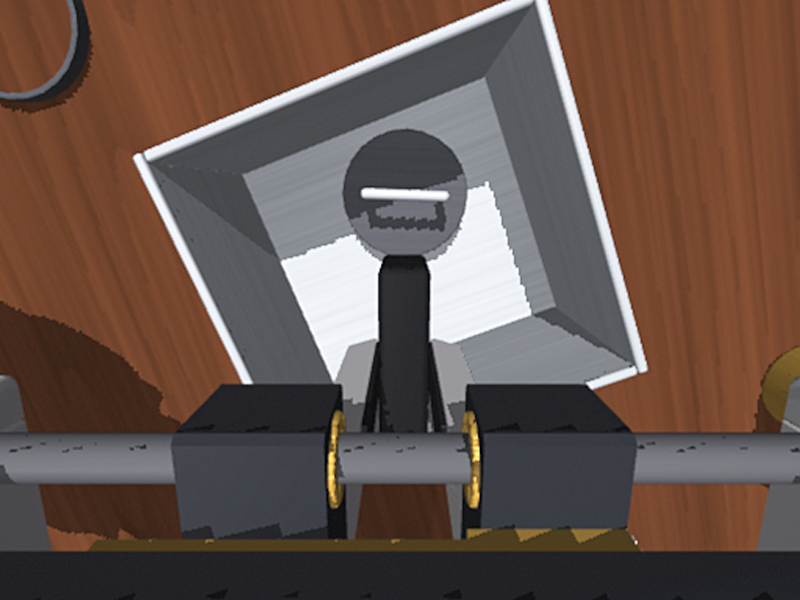

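View pics/s13.png

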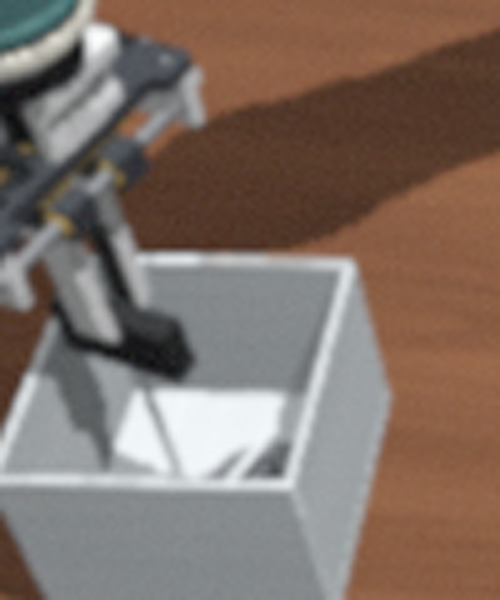

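View pics/t13.png

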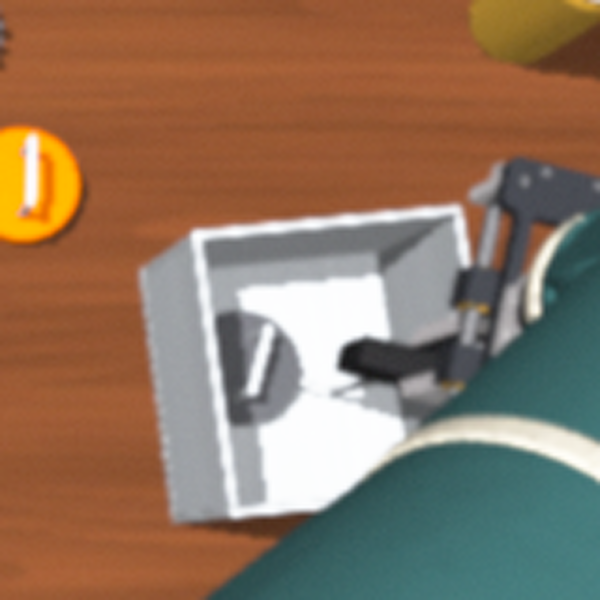

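```bash
python3 -m handwheel '[{"x":0,"y":0,"z":-0.2,"ax":0,"ay":0,"az":0,"hand":-1},{"x":0,"y":0,"z":-0.4,"ax":0,"ay":0,"az":0,"hand":-1},{"x":0,"y":0,"z":-0.4,"ax":0,"ay":0,"az":0,"hand":-1},{"x":0,"y":0,"z":-0.4,"ax":0,"ay":0,"az":0,"hand":-1}]'
```

```text
clock: 17.9
tcp_pos: [0.4932, -0.409, 0.1524]
eef_rot: [0.793, 0.61, -0.0, -0.0]
contact_force: [0.4, -0.0, -0.4]
gripper_width: 0.207
```

Load is nearly gone, so the foot is at the floor. I'll open, then rise.

```bash
python3 -m handwheel '[{"x":0,"y":0,"z":0,"ax":0,"ay":0,"az":0,"hand":0.2},{"x":0,"y":0,"z":0,"ax":0,"ay":0,"az":0,"hand":0.2},{"x":0,"y":0,"z":0,"ax":0,"ay":0,"az":0,"hand":0.2},{"x":0,"y":0,"z":0,"ax":0,"ay":0,"az":0,"hand":0.2},{"x":0,"y":0,"z":0,"ax":0,"ay":0,"az":0,"hand":0.2},{"x":0,"y":0,"z":0,"ax":0,"ay":0,"az":0,"hand":0.2}]'
python3 look.py wrist w14;python3 look.py scene s14 90 100 190 220
```

```text
clock: 18.5
tcp_pos: [0.4932, -0.409, 0.1524]
eef_rot: [0.792, 0.61, -0.0, -0.0]
contact_force: [-0.5, 0.6, 0.6]
gripper_width: 0.602
18.5 [ 0.4932 -0.409   0.1524] y-head -14.84 z [-0. -0. -1.] q [ 0.18  0.59  0.66  1.65 -0.4   1.05  0.7 ] F [-0.5  0.6  0.6] 0.602
18.55 [ 0.4932 -0.409   0.1524] y-head -14.84 z [-1.e-04 -0.e+00 -1.e+00] q [ 0.18  0.59  0.66  1.65 -0.4   1.05  0.7 ] F [-0.4  0.8  0.4] 0.599
```

View pics/w14.png

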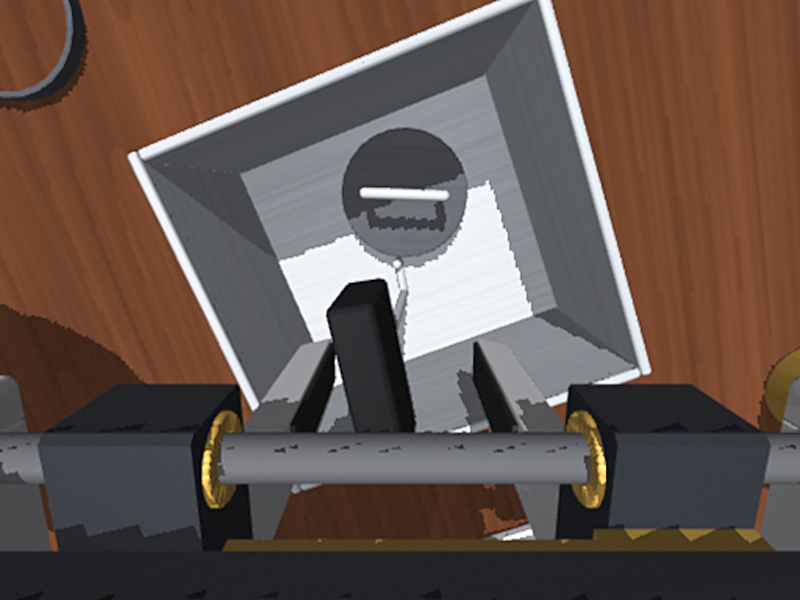

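View pics/s14.png

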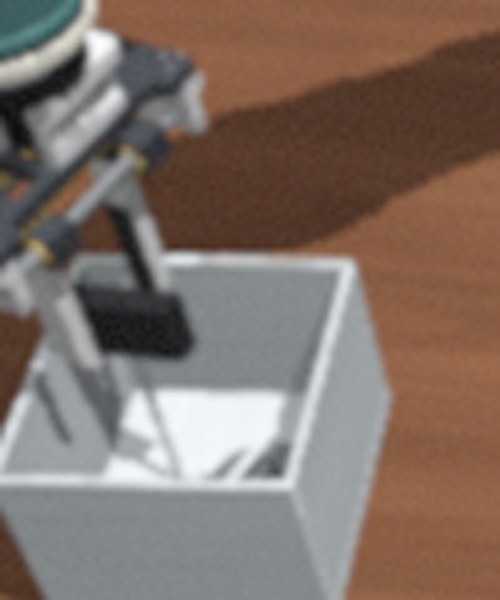

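The hook is released, standing on its foot and leaning on the left finger. Opening further will lower it gently; then I'll rise.

```bash
python3 -m handwheel '[{"x":0,"y":0,"z":0,"ax":0,"ay":0,"az":0,"hand":0.5},{"x":0,"y":0,"z":0,"ax":0,"ay":0,"az":0,"hand":1},{"x":0,"y":0,"z":0,"ax":0,"ay":0,"az":0,"hand":1},{"x":0,"y":0,"z":0,"ax":0,"ay":0,"az":0,"hand":1},{"x":0,"y":0,"z":0,"ax":0,"ay":0,"az":0,"hand":1},{"x":0,"y":0,"z":0,"ax":0,"ay":0,"az":0,"hand":1},{"x":0,"y":0,"z":0,"ax":0,"ay":0,"az":0,"hand":1}]'
python3 look.py wrist w15;python3 look.py scene s15 90 100 190 220
```

```text
clock: 19.3
tcp_pos: [0.4932, -0.409, 0.1524]
eef_rot: [0.793, 0.61, -0.0, -0.0]
contact_force: [-0.2, 0.0, -0.4]
gripper_width: 1.001
19.3 [ 0.4932 -0.409   0.1524] y-head -14.84 z [-1.e-04 -0.e+00 -1.e+00] q [ 0.18  0.59  0.66  1.65 -0.4   1.05  0.7 ] F [-0.2  0.  -0.4] 1.001
19.35 [ 0.4932 -0.409   0.1524] y-head -14.84 z [-1.e-04  0.e+00 -1.e+00] q [ 0.18  0.59  0.66  1.65 -0.4   1.05  0.7 ] F [0.5 0.6 0.4] 1.0
```

View pics/w15.png

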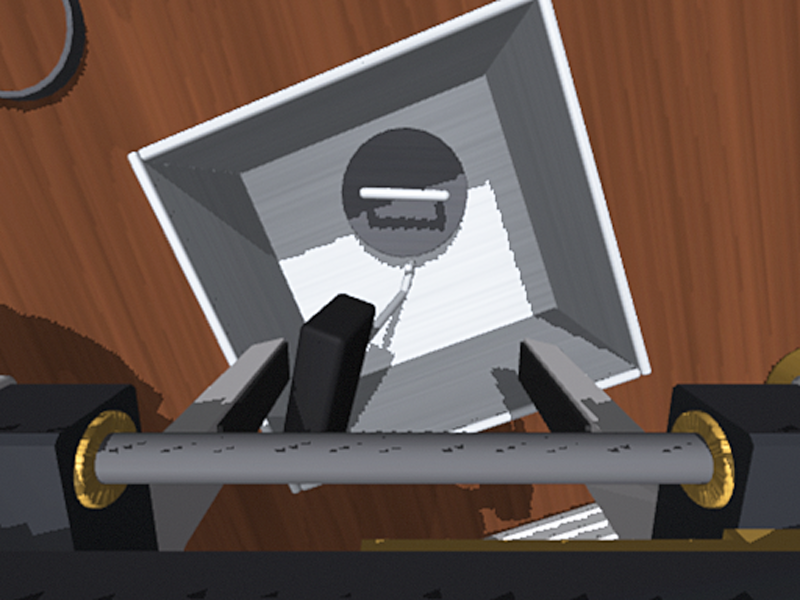

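View pics/s15.png

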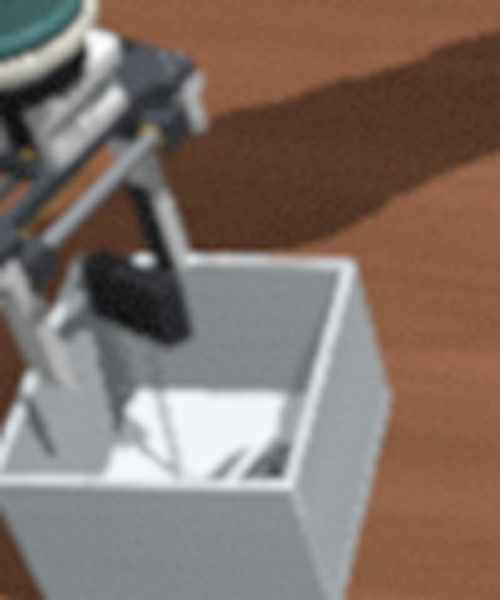

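The hook leans further over, against the finger or the -x,-y corner. I'll rise straight up.

```bash
python3 -m handwheel '[{"x":0,"y":0,"z":1,"ax":0,"ay":0,"az":0,"hand":1},{"x":0,"y":0,"z":2.5,"ax":0,"ay":0,"az":0,"hand":1},{"x":0,"y":0,"z":5,"ax":0,"ay":0,"az":0,"hand":1},{"x":0,"y":0,"z":8,"ax":0,"ay":0,"az":0,"hand":1},{"x":0,"y":0,"z":12,"ax":0,"ay":0,"az":0,"hand":1},{"x":0,"y":0,"z":15,"ax":0,"ay":0,"az":0,"hand":1},{"x":0,"y":0,"z":17,"ax":0,"ay":0,"az":0,"hand":1},{"x":0,"y":0,"z":17,"ax":0,"ay":0,"az":0,"hand":1},{"x":0,"y":0,"z":17,"ax":0,"ay":0,"az":0,"hand":1}]'
python3 look.py wrist w16;python3 look.py scene s16 80 100 200 220
```

```text
clock: 20.3
tcp_pos: [0.4931, -0.4091, 0.3231]
eef_rot: [0.793, 0.61, 0.0, 0.0]
contact_force: [-0.8, 0.8, 0.2]
gripper_width: 1.0
20.3 [ 0.4931 -0.4091  0.3231] y-head -14.85 z [ 8.e-04 -4.e-04 -1.e+00] q [ 0.13  0.45  0.74  1.45 -0.3   1.36  0.62] F [-0.8  0.8  0.2] 1.0
20.35 [ 0.4931 -0.4088  0.3223] y-head -14.84 z [-2.e-04  3.e-04 -1.e+00] q [ 0.13  0.45  0.74  1.45 -0.3   1.36  0.62] F [-0.1  0.7 -0.7] 0.998
```

View pics/w16.png

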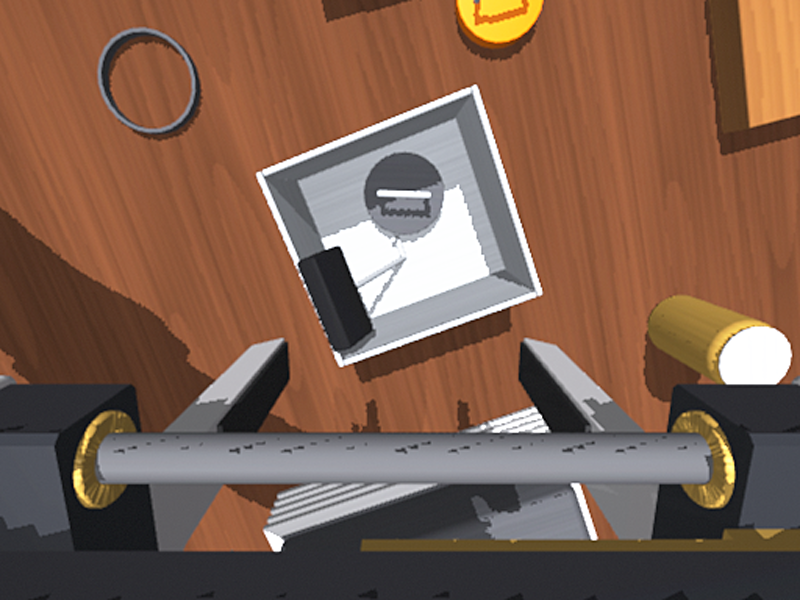

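View pics/s16.png

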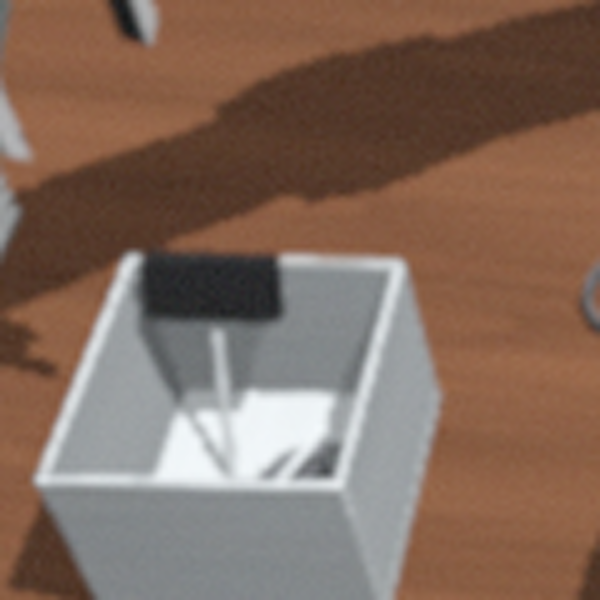

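The hook leans inside the tub against its -x wall, and the plug lies flat on the floor. I'll hold for a second, check that nothing moves, and estimate positions.

```bash
python3 -m handwheel '[{"x":0,"y":0,"z":0,"ax":0,"ay":0,"az":0,"hand":1},{"x":0,"y":0,"z":0,"ax":0,"ay":0,"az":0,"hand":1},{"x":0,"y":0,"z":0,"ax":0,"ay":0,"az":0,"hand":1},{"x":0,"y":0,"z":0,"ax":0,"ay":0,"az":0,"hand":1},{"x":0,"y":0,"z":0,"ax":0,"ay":0,"az":0,"hand":1},{"x":0,"y":0,"z":0,"ax":0,"ay":0,"az":0,"hand":1},{"x":0,"y":0,"z":0,"ax":0,"ay":0,"az":0,"hand":1},{"x":0,"y":0,"z":0,"ax":0,"ay":0,"az":0,"hand":1}]'
python3 look.py wrist w17;python3 look.py scene s17 80 100 200 220
python3 - <<'E'
from h import *
import pickle
a,b=[np.load(f"pics/w{i}.npy")[50:240,160:350].astype(int) for i in (16,17)];print("px changed",(abs(a-b).max(2)>40).sum())
a,b=[np.load(f"pics/s{i}.npy")[130:220,80:180].astype(int) for i in (16,17)];print("px changed scene",(abs(a-b).max(2)>40).sum())
s=pickle.load(open("pics/w17.pkl","rb"))
W=lambda p:(np.array(p)+.5)*.64-.5
S=lambda p:(np.array(p)+.5)/5-.5+np.array((80,100))
ex=np.array([.9948,.1016]);ey=np.array([-.1016,.9948]);c=np.array([.5015,-.3755])
def tub(X): d=X[:2]-c; return np.round([d@ex*1e3,d@ey*1e3,X[2]*1e3],1)
# bar mid and plug disc
print("bar mid",tub(np.mean([plane("wrist",W(p),.061,s) for p in [(377,193),(430,195)]],0)))
P=np.array([plane("wrist",W(p),.025,s)[:2] for p in [(364,195),(443,195),(404,152),(404,239)]]);print("disc centre",tub(np.r_[P.mean(0),.025]),np.ptp(P,axis=0))
# handle underside: shank top meets handle  wrist (357,288) scene (217,330)
X,r=tri([ray("wrist",W((357,290)),s),ray("scene",S((217,328)))]);print("shank/handle junction",tub(X),r)
E
```

```text
clock: 21.2
tcp_pos: [0.4932, -0.409, 0.3224]
eef_rot: [0.793, 0.61, -0.0, -0.0]
contact_force: [-0.4, -0.6, 0.3]
gripper_width: 1.001
21.2 [ 0.4932 -0.409   0.3224] y-head -14.84 z [-1.e-04 -0.e+00 -1.e+00] q [ 0.13  0.45  0.74  1.45 -0.3   1.36  0.62] F [-0.4 -0.6  0.3] 1.001
21.25 [ 0.4932 -0.409   0.3224] y-head -14.84 z [-1.e-04  0.e+00 -1.e+00] q [ 0.13  0.45  0.74  1.45 -0.3   1.36  0.62] F [-0.1  0.7 -0.5] 1.001
px changed 314
px changed scene 0
bar mid [11.4 29.1 61. ]
disc centre [11.  27.5 25. ] [0.07518665 0.08070445]
shank/handle junction [-56.4 -32.1  93.9] [np.float64(0.0015151328177064871), np.float64(0.0015151328177065038)]
```

View pics/w17.png

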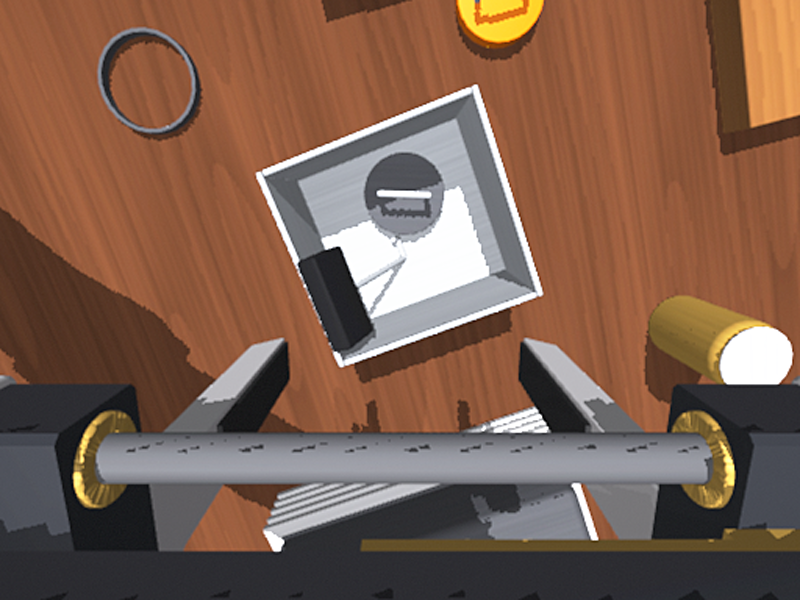

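The hook's underside point is at about tub (-56, -32, 94) mm and the plug at about (11, 28) mm, flat. The fixed camera shows no change in 0.9 s, and the gripper is clear. Handing in.

```bash
python3 -c "
from bench import *
print(job_done()); print(state()['clock'])"
```

```text
the job is handed in; nothing more can be done
None
the job is handed in; nothing more can be done
```

The job is handed in. I took the T-handled hook from the rack, caught the plug's loop in the +y bore and lifted the plug clear of the block. I set it on the tub floor while still holding the hook, then backed the hook out, let it go in the tub and rose clear. It took about 21 s of the 61 s allowed, and no verdict was reported.

**Last checks**
- **Plug:** loop up and flat on the tub floor, at about tub (+11, +28) mm.
- **Hook:** leaning on the tub's -x wall, with the middle of its handle's underside inside the walls at about (-56, -32) mm and 94 mm high.
- **At rest:** the fixed camera showed no change over 0.9 s, and the robot was clear of everything.

**What went wrong or disagreed**
- My first move call was refused because each row needs every field.
- I began the lift while the jaws were still closing, so they held only about the top 10 mm of the handle. The views put its underside anywhere from 34 to 41 mm below the tool point; I used 38 mm. The grip never slipped.
- The last two wrist pictures differed by 314 pixels. I put this down to the arm settling about 1 mm between them, but did not check it separately.

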